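Load a test cassette and lock the filler's bayonet plug

ROBOT

A 6-joint arm with a two-finger parallel gripper is mounted at the origin on the work surface. World frame = base frame: x ahead of the robot, y to its left, z up, the work surface at z = 0. Lengths are in m, angles in rad, forces in N, time in s.
With the tool pointing down it reaches from about 0.35 to 0.975 m from the base axis. Payload 7.1 kg.
Tool frame: the origin (TCP) lies at the very end of the fingers, on their centre line; the grasp point (between the pads) lies grip_point_offset behind it (grip_point_offset is the distance from the TCP to the grasp point, in m); z points along the fingers, y is the line along which they close (so a half turn about z gives the same grasp; the last joint's range is limited). The gripper opens to 88 mm and grips with 3 to 60 N. Pads are 20 mm wide; open, the fingers measure 115 mm over their backs; the gripper's body (75 mm by 178 mm) begins 61 mm behind the grasp point.
Start: joints at [-0.019, 0.423, 1.63, -0, 1.089, -0.019], TCP at [0.625, 0, 0.201] pointing down, gripper open.
Joint ranges: [-3, 3], [-0.9, 2.11], [0.09, 2.58], [-1.31, 4.45], [0.11, 2.69], [-2.54, 2.54]. Speed limits (rad/s): [2.39, 2.39, 3.01, 3.14, 3.14, 3.14].

INTERFACE

Orientations are given as a 3x3 rotation matrix whose columns are the frame's x, y, z axes.
In Python, from station import get_obs, camera, hand_in, spot_in, silhouettes, pinpoint, grip_point_offset gives the robot as it stands.
- The arm moves only by the tool jog_arm, never from a script. Its argument "plan" is a list of rows, each an object of numbers: "dx", "dy", "dz": the shift along the world's x, y, z normalised to -1 to 1, where 1 is 0.03 m; "rx", "ry", "rz": the turn, a rotation vector about the world's x, y, z normalised to -1 to 1, where 1 is 0.08 rad. A call has exactly 5 rows; each row shifts and turns the commanded pose from where the row before left it; what a row does not reach is not made up. A row lasts 1/10 s, in which the tool goes at most 50 mm and 8.59 degrees, less where a joint would pass 70% of its speed; a pose out of reach is approached as far as the arm can. A call with a number of a shift or a turn outside -1 to 1 is refused whole. A call with a gripper value outside its range is refused whole. "grip" is the opening, from -1 (shut) to 1 (fully open), set as the call begins (left out, the last holds). The fingers move at their own pace and stop on an object; the grip force is fixed at half the most. Time passes only in rows, so rows that do not move let the fingers close, or fill a call up. It gives the time, the measured TCP pose, the force, the opening and the grip force at its end, in the units of the state.
- get_obs(): the state, without advancing time (a new reading comes with each control period).
- camera(name): name is "scene" or "side" or "wrist"; returns a dict with "frame" (480x640x3 uint8, blue, green, red), "K" (3x3 intrinsics, pixels), "rvec" (rotation vector, rad) and "tvec" (3), from world to camera coordinates, as OpenCV has them. Camera axes: x right, y down, z forward; pixel columns grow to the right and rows downward; lengths in m; the calibration is good to about 2 mm. A picture is of the moment at which its call begins. There is no depth.
- hand_in(): hands the job in; it is judged then, once.
Trained networks look in a picture, given as the dict that the camera call returned (one of the last four; its "shot" number tells which), for a name from the list of things; names that differ only in an ending like _2 or _b are one class to them, and where a whole thing is asked for, a point or a joint stands for the part that bears it (a point fixed in the world has none). Each returns a list of dicts, best first, with "score" (0 to 1); they miss things now and then, are a little off and sometimes report something else, mostly with a low value. They report only what shows in the picture. A call takes as long as a camera call. They do not tell look-alikes from the thing itself.
- spot_in(target, picture): "bbox" ([left, top, right, bottom] as shares, 0 to 1, of the picture: columns of its width, rows of its height, round what is visible of it).
- silhouettes(target, picture): "region" (480x640 bool, what is visible of it) and "bbox" ([left, top, right, bottom] as shares, 0 to 1, of the picture: columns of its width, rows of its height, round what is visible of it).
- pinpoint(target, picture): "position" ([row, column] as shares, 0 to 1, of the picture: columns of its width, rows of its height: a listed point, or the origin of a listed thing).
The state is a dict: "clock": time; "joint_pos": joint angles; "joint_velocities": joint speeds; "joint_efforts": joint torques, N m; "tool_pos": TCP position; "orientation": TCP orientation; "ft_force": force on the tool from outside, world axes, zero at the start; "ft_torque": the same for the moment, N m; "gripper_width": finger opening in m; "gripper_force": force on a finger pad.
Only numpy, scipy, OpenCV 4.12 (cv2) and the standard library are available. Lean on these libraries where they do the work, as an engineer would, in place of code of your own. Each camera call takes 0.05 s, during which the arm holds its last target. There are 200 camera calls.

TASK

Get the card filler ready to run: take the orange-banded test cassette off its sloped rest and stand it on edge in the free slot of the rack, the one with the green strip on its floor, and let go of it. Then take the bayonet plug from its white stand, push it into the vent port against the spring, twist it a quarter turn clockwise (seen from above) and finish while still gripping it, held pressed fully home and fully turned, because the springs undo it when it is released. Leave everything else on the bench where it is.

Things in the scene. Friction and masses are not known exactly. Their poses are not given: they have to be found in the camera images.
- card: The cassette to load: white plate 8 mm thick (x), 90 long (y), 64 high (z), 60 g, orange band along its top edge, front and back alike. Origin: centre of its bottom edge; z points to the banded edge. It starts leaning 0.32 rad from upright on the rest, top towards the rest's -x side (towards the robot); its upper 29 mm are free on both faces to grip across the thickness, along its own plane.
- rest: Grey sloped rest for the cassette, fixed, base 84 x 110 x 8 mm. Origin: centre of its underside. The cassette is drawn out along its own z.
- strip: Thin green strip, fixed, 7 x 84 x 1.5 mm, on the floor of the free slot, at its middle; a cassette in the slot stands on it. Origin: centre of its underside, 18 mm above the bench; y along the slot, x across, z up. Slot: 11.5 mm wide between rails with flared mouths, 98 mm long, rails 28 mm high. Three parallel slots lie 44 mm apart in x; the others hold cassettes of the same size.
- loaded_a: A loaded cassette with a blue band, same size and frame as card, standing in another slot. Leave it.
- loaded_b: Another loaded cassette with a blue band, standing in another slot. Leave it.
- filler: Card filler, fixed: teal deck 200 x 260 x 12 mm carrying the grey rack (+y side, centre 55 mm from the origin) and the cream port tower (-y side, 78 mm from the origin; 64 x 64 mm, top 72 mm above the bench). Origin: centre of its underside, on the bench.
- port (a point): Centre of the vent port's mouth on the tower's grey top face, z up. The face, 8 mm thick, has a slot 40 mm long (x, white marks) by 14 mm wide (y); the locked handle points along y (red marks). The plug enters with its crossbar along x, meets the spring when its disc is 8 mm above the face, can turn only when the disc is less than 4 mm above it, and is fully home when the disc touches it.
- plug: Bayonet plug, 90 g: teal disc 48 mm across, 6 thick; on it a yellow handle bar 44 mm long (x), 14 wide (y), from 6 to 34 mm above the disc's underside; below, a steel stem 10 mm across with a crossbar 36 mm long (x, parallel to the handle), 10 wide, 12 to 19 mm below the underside. Origin: centre of the disc's underside; z up. Half a turn gives the same plug. Starts upright in the stand.
- stand: White parking block of the plug, fixed, 68 x 68 x 28 mm with a 40 mm square hole; the plug's disc rests on its top. Origin: centre of its underside.
- plunger (a joint): How far the port's spring is pushed in, m: 0 free, 0.008 with the plug fully home. The push takes about 5 N at first and 10 N when home.
- rotor (a joint): How far the rotor in the port is turned, rad: 0 free, growing clockwise seen from above, stop at 1.6. It follows the plug with up to 0.13 rad of play and springs back with 0.03 N m at 0 and 0.17 N m at a quarter turn. It does not turn below 0, so the plug cannot turn counter-clockwise.
- pen: White marker pen with a black cap, 135 mm long, lying on the bench. Leave it. Origin: middle of its underside.
- saline: Bottle with a blue cap, 64 mm across, 140 mm high, standing. Leave it. Origin: centre of its underside.
- dishes: Stack of three culture dishes, 90 mm across, 45 mm high. Leave it. Origin: centre of its underside.
- beaker: Clear beaker, 68 mm across, 85 mm high, standing. Leave it. Origin: centre of its underside.
Mind the look-alikes: they are no part of the job. What is shaped like the card but black or yellow is not meant.

How it is judged:
By the outcome, as a careful person would: the job done as asked, in the order asked, and still so for the second after the job is handed in, while the arm keeps its last pose, push and grip.
It also fails if it takes over 66 s, if anything falls off the work surface, if the arm or the gripper's body presses on something with over 40 N, if the wrist force passes 120 N, or if a joint passes its speed limit or range.

## Working session

There is one attempt and no reset: what is moved stays moved. The work goes in short steps, Python scripts to look and compute and a tool call to move; the robot and the scene stay as the last step left them, time stands still between calls to the robot, and variables do not carry over. Pictures are saved under pics/ and viewed, at most 10 in all, crops included, and the job is handed in when it is done.

Besides the shell and the picture viewer there is one more tool, called after "Emit:" as name([rows], argument=value, ...), one row to a line, values as JSON. jog_arm: Moves the arm, as the interface text tells. Its arguments: {"type":"object","properties":{"plan":{"type":"array","items":{"type":"object","properties":{"dx":{"type":"number"},"dy":{"type":"number"},"dz":{"type":"number"},"rx":{"type":"number"},"ry":{"type":"number"},"rz":{"type":"number"}}}},"grip":{"type":"number"}},"required":["plan"]}

```bash
mkdir -p pics; ls; cat > h.py <<'E'
import numpy as np, cv2
from station import *
np.set_printoptions(precision=4,suppress=True)
def cam(n):
    return camera(n)
def save(c,name): cv2.imwrite('pics/'+name,c['frame'])
def proj(c,P):
    return cv2.projectPoints(np.array(P,float).reshape(-1,3),c['rvec'],c['tvec'],c['K'],None)[0].reshape(-1,2)
def ray(c,uv):
    R=cv2.Rodrigues(np.array(c['rvec'],float))[0]; o=-R.T@np.array(c['tvec'],float).ravel()
    d=R.T@np.linalg.inv(c['K'])@np.array([uv[0],uv[1],1.]); return o,d/np.linalg.norm(d)
def atz(c,uv,z):
    o,d=ray(c,uv); return o+d*(z-o[2])/d[2]
E
python3 - <<'E'
from h import *
o=get_obs(); print(o['clock'],o['tool_pos'],grip_point_offset)
S={n:cam(n) for n in('scene','side','wrist')}
for n,c in S.items():
    save(c,n+'0.png')
    R=cv2.Rodrigues(np.array(c['rvec'],float))[0]; print(n,-R.T@np.array(c['tvec'],float).ravel())
H=dict(card=0,rest=0,strip=.018,filler=0,port=.072,plug=.028,stand=0,loaded_a=.0195)
for t,z in H.items():
    for n,c in S.items():
        for r in pinpoint(t,c)[:3]:
            uv=np.array(r['position'])[::-1]*[640,480]; print(t,n,round(r['score'],2),uv,atz(c,uv,z))
print(get_obs()['clock'])
E
```

```text
pics
0.0 [0.6244 0.     0.2002] 0.0187
scene [1.004  0.7584 0.6711]
side [ 0.0213 -0.7431  0.6499]
wrist [0.6256 0.0695 0.3836]
card scene 0.76 [244.928 222.192] [ 0.6012 -0.3951  0.    ]
card scene 0.74 [319.168 209.712] [ 0.387 -0.35   0.   ]
card scene 0.59 [279.424 210.192] [ 0.4873 -0.4088  0.    ]
card side 0.93 [440.32 325.2 ] [ 0.6053 -0.3737  0.    ]
card side 0.86 [349.696 372.816] [ 0.3886 -0.3504  0.    ]
card side 0.85 [519.616 372.384] [ 0.6227 -0.5356  0.    ]
card wrist 0.47 [195.584 379.296] [ 0.4847 -0.2021  0.    ]
rest scene 0.67 [278.528 212.688] [ 0.4963 -0.3962  0.    ]
rest side 0.91 [406.784 347.184] [ 0.5114 -0.372   0.    ]
rest wrist 0.7 [401.6   423.312] [ 0.7252 -0.2616  0.    ]
filler scene 0.81 [370.688 318.192] [0.5342 0.1237 0.    ]
filler side 0.58 [267.584 230.112] [0.5267 0.1317 0.    ]
port scene 0.77 [347.584 276.   ] [0.5491 0.0568 0.072 ]
port side 0.83 [290.816 212.784] [0.5577 0.0648 0.072 ]
port side 0.35 [251.584 215.808] [0.475  0.1135 0.072 ]
port side 0.21 [269.184 230.208] [0.4734 0.0321 0.072 ]
port wrist 0.89 [221.632 162.816] [0.5482 0.0481 0.072 ]
plug scene 0.58 [316.672 232.704] [ 0.4809 -0.1972  0.028 ]
plug side 0.88 [334.528 287.424] [ 0.4946 -0.1803  0.028 ]
plug side 0.52 [291.968 213.696] [0.5982 0.1206 0.028 ]
stand scene 0.7 [313.6   245.616] [ 0.4971 -0.186   0.    ]
stand side 0.78 [335.808 298.176] [ 0.4956 -0.1837  0.    ]
loaded_a scene 0.62 [406.976 310.8  ] [0.4711 0.1616 0.0195]
loaded_a scene 0.56 [396.224 321.888] [0.5108 0.1776 0.0195]
loaded_a side 0.8 [251.008 219.6  ] [0.5051 0.1757 0.0195]
loaded_a side 0.73 [240.192 227.184] [0.4643 0.1613 0.0195]
loaded_a wrist 0.79 [183.488   2.688] [0.5113 0.1777 0.0195]
1.35
```

View pics/scene0.png

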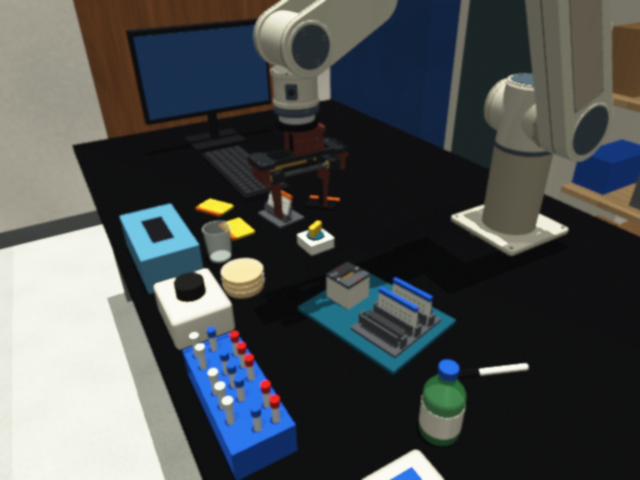

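View pics/side0.png

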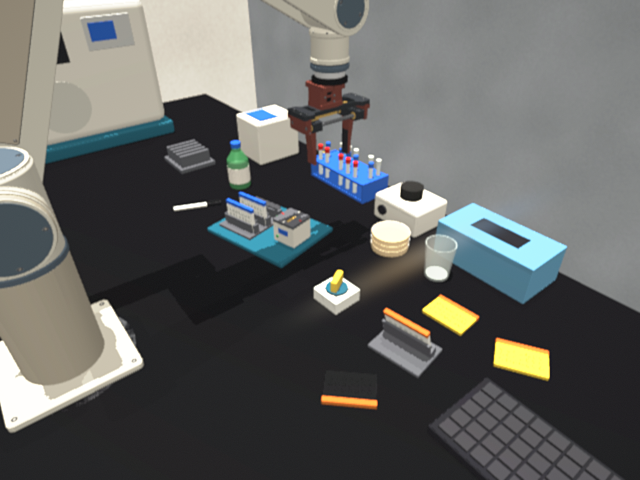

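View pics/wrist0.png

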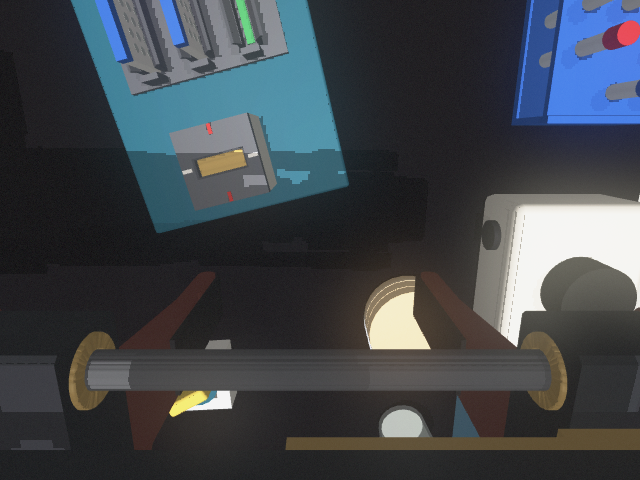

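The scene view shows the rest near (280,213), the plug at (316,232) and the filler at (370,318). In the side view the orange-banded cassette is on its rest at (405,335), with black and yellow look-alikes at (350,388), (450,313) and (520,357). The wrist view shows the port at (221,162) and the free slot with the green strip at (245,20), the +x one. I'll move the wrist camera over the rest and plug.

Emit:
jog_arm([
  {"dx":-0.3,"dy":-1,"dz":0.3},
  {"dx":-0.3,"dy":-1,"dz":0.3},
  {"dx":-0.3,"dy":-1,"dz":0.3},
  {"dx":-0.3,"dy":-1,"dz":0.3},
  {"dx":-0.3,"dy":-1,"dz":0.3},
])

```text
invalid input at $.plan[0]: expected keys dx, dy, dz, rx, ry, rz
```

Emit:
jog_arm([
  {"dx":-0.3,"dy":-1},
  {"dx":-0.3,"dy":-1},
  {"dx":-0.3,"dy":-1},
  {"dx":-0.3,"dy":-1},
  {"dx":-0.3,"dy":-1},
])

```text
invalid input at $.plan[0]: expected keys dx, dy, dz, rx, ry, rz
```

Emit:
jog_arm([
  {"dx":-0.3,"dy":-1},
  {"dx":-0.3,"dy":-1},
  {"dx":-0.3,"dy":-1},
  {"dx":-0.3,"dy":-1},
  {"dx":0},
])

```text
invalid input at $.plan[0]: expected keys dx, dy, dz, rx, ry, rz
```

```bash
python3 - <<'E'
from h import *
o=get_obs(); print(o['clock'],o['tool_pos'],o['gripper_width'])
c=cam('wrist'); save(c,'w1.png'); print(c['K'])
H=dict(card=0.008,rest=0,plug=.028,stand=0)
for t,z in H.items():
        for r in pinpoint(t,c)[:3]:
            uv=np.array(r['position'])[::-1]*[640,480]; print(t,round(r['score'],2),uv,atz(c,uv,z))
E
```

```text
1.35 [0.625 0.    0.201] 0.08784392057075793
[[382.9799   0.     317.5277]
 [  0.     382.9799 237.5209]
 [  0.       0.       1.    ]]
plug 0.71 [194.432 378.48 ] [ 0.4944 -0.1816  0.028 ]
```

View pics/w1.png

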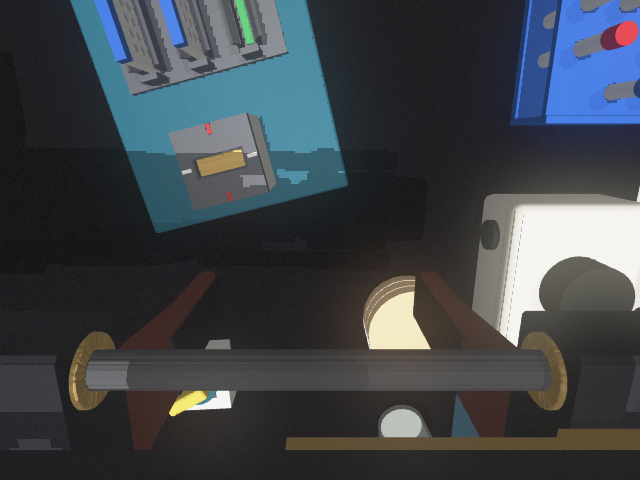

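The moves were refused because every key has to be present, so this picture repeats the earlier view.

Emit:
jog_arm([
  {"dx":-0.3,"dy":-1,"dz":0.3,"rx":0,"ry":0,"rz":0},
  {"dx":-0.3,"dy":-1,"dz":0.3,"rx":0,"ry":0,"rz":0},
  {"dx":-0.3,"dy":-1,"dz":0.3,"rx":0,"ry":0,"rz":0},
  {"dx":-0.3,"dy":-1,"dz":0.3,"rx":0,"ry":0,"rz":0},
  {"dx":-0.3,"dy":-1,"dz":0.3,"rx":0,"ry":0,"rz":0},
])

```text
clock: 2.1
tool_pos: [0.5795, -0.1511, 0.2464]
orientation: [[-0.0, 1.0, 0.0], [1.0, 0.0, -0.0], [-0.0, 0.0, -1.0]]
ft_force: [0.3, -0.1, -0.6]
gripper_width: 0.0876
gripper_force: 0.0
```

Emit:
jog_arm([
  {"dx":-0.3,"dy":-1,"dz":0,"rx":0,"ry":0,"rz":0},
  {"dx":-0.3,"dy":-1,"dz":0,"rx":0,"ry":0,"rz":0},
  {"dx":-0.3,"dy":-1,"dz":0,"rx":0,"ry":0,"rz":0},
  {"dx":-0.3,"dy":-1,"dz":0,"rx":0,"ry":0,"rz":0},
  {"dx":-0.3,"dy":-1,"dz":0,"rx":0,"ry":0,"rz":0},
])

```text
clock: 2.6
tool_pos: [0.5345, -0.3012, 0.2461]
orientation: [[0.0, 1.0, 0.0], [1.0, -0.0, -0.0], [-0.0, 0.0, -1.0]]
ft_force: [0.6, -0.1, 0.2]
gripper_width: 0.0877
gripper_force: 0.0
```

Emit:
jog_arm([
  {"dx":-0.3,"dy":-1,"dz":0,"rx":0,"ry":0,"rz":0},
  {"dx":-0.3,"dy":-1,"dz":0,"rx":0,"ry":0,"rz":0},
  {"dx":-0.3,"dy":-1,"dz":0,"rx":0,"ry":0,"rz":0},
  {"dx":-0.3,"dy":-1,"dz":0,"rx":0,"ry":0,"rz":0},
  {"dx":0,"dy":0,"dz":0,"rx":0,"ry":0,"rz":0},
])

```text
clock: 3.1
tool_pos: [0.4978, -0.4232, 0.2458]
orientation: [[0.003, 1.0, -0.0], [1.0, -0.003, -0.001], [-0.001, -0.0, -1.0]]
ft_force: [0.2, -0.2, 0.1]
gripper_width: 0.0882
gripper_force: 0.0
```

```bash
python3 - <<'E'
from h import *
o=get_obs(); print(o['clock'],o['tool_pos'],o['gripper_width'])
c=cam('wrist'); save(c,'w2.png')
H=dict(card=0.008,rest=0,plug=.028,stand=0)
for t,z in H.items():
        for r in pinpoint(t,c)[:3]:
            uv=np.array(r['position'])[::-1]*[640,480]; print(t,round(r['score'],2),uv,atz(c,uv,z))
E
```

```text
3.1 [ 0.4978 -0.4232  0.2458] 0.08818614706847246
card 0.92 [413.696 150.576] [ 0.6017 -0.3701  0.008 ]
card 0.65 [215.168 133.392] [ 0.39   -0.3519  0.008 ]
card 0.59 [335.104 153.696] [ 0.5174 -0.3732  0.008 ]
rest 0.59 [321.024 153.792] [ 0.5024 -0.3737  0.    ]
```

View pics/w2.png

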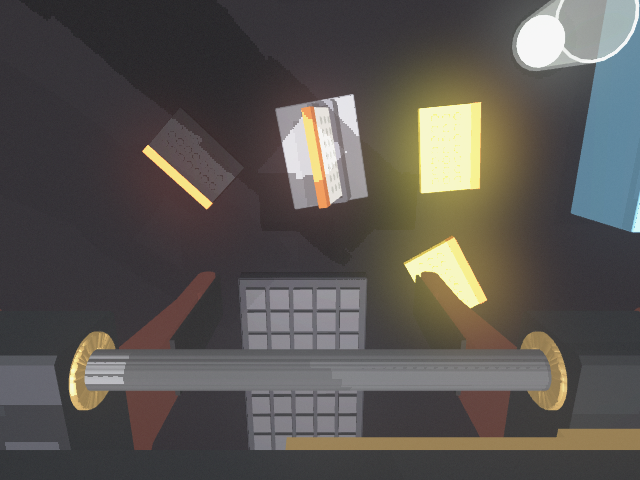

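The wrist view shows the rest with corners near (276,107), (353,95), (368,197) and (295,209). The orange band runs from (305,107) to (322,207), and the look-alikes lie flat to either side.

```bash
python3 - <<'E'
from h import *
from scipy.optimize import least_squares
c=cam('wrist')
P=np.array([atz(c,p,.008) for p in [(276,107),(353,95),(368,197),(295,209)]]);print(P)
print('centre',P.mean(0),'sides',[np.linalg.norm(P[i]-P[(i+1)%4]) for i in range(4)])
a=P[0]-P[3]+P[1]-P[2]; yaw=np.arctan2(-a[0],a[1]);print('yaw',yaw)
f=c['frame'].astype(int); B,G,R=f[...,0],f[...,1],f[...,2]
m=((R>180)&(G>70)&(R-B>100)).astype(np.uint8); m[:90]=0;m[220:]=0;m[:,:280]=0;m[:,350:]=0
ys,xs=np.nonzero(m); print(m.sum(),xs.min(),xs.max(),ys.min(),ys.max())
# left edge of orange per row
L=np.array([(np.nonzero(m[r])[0].min(),r) for r in range(ys.min()+6,ys.max()-5)],float)
E=np.array([atz(c,p,.070) for p in L]); k=np.polyfit(E[:,1],E[:,0],1); print('edge yaw',-np.arctan(k[0]),'x at y',np.polyval(k,-.373),'resid',np.std(E[:,0]-np.polyval(k,E[:,1])))
for p in [L[0],L[-1]]: print(atz(c,p,.07))
rc=cv2.boxPoints(cv2.minAreaRect(np.c_[xs,ys].astype(np.float32)));print(rc, [atz(c,p,.07) for p in rc])
# networks
for t in('card','rest'):
  for n in ('side','scene'):
    cc=cam(n)
    for r in silhouettes(t,cc)[:4]: print(t,n,r['score'],np.array(r['bbox'])*[640,480,640,480])
# plug/filler from scene & side
o=get_obs();print(o['joint_pos'])
E
```

```text
[[ 0.4564 -0.321   0.008 ]
 [ 0.5364 -0.309   0.008 ]
 [ 0.5558 -0.4153  0.008 ]
 [ 0.4748 -0.4289  0.008 ]]
centre [ 0.5058 -0.3685  0.008 ] sides [np.float64(0.0809365917355573), np.float64(0.10802447620286802), np.float64(0.08213689602952626), np.float64(0.1095431883462435)]
yaw 0.17458616249968553
1204 300 328 112 212
edge yaw 0.1689581200085493 x at y 0.4916909409974656 resid 0.00028399874553306685
[ 0.485  -0.3345  0.07  ]
[ 0.4985 -0.4143  0.07  ]
[[299.3514 113.1081]
 [311.6757 111.0541]
 [328.3514 211.1081]
 [316.027  213.1622]] [array([ 0.4835, -0.3303,  0.07  ]), array([ 0.4945, -0.3285,  0.07  ]), array([ 0.5103, -0.4192,  0.07  ]), array([ 0.4985, -0.4212,  0.07  ])]
card side 0.8 [382.208 309.888 429.888 344.016]
card side 0.73 [492.8   340.176 548.096 378.192]
card side 0.71 [422.592 295.488 481.6   334.08 ]
card side 0.68 [324.928 368.784 378.368 408.192]
card scene 0.7 [227.776 216.    251.2   237.312]
card scene 0.69 [197.696 200.112 230.4   215.088]
card scene 0.57 [268.224 187.104 289.28  212.208]
card scene 0.56 [306.688 197.28  339.072 210.576]
rest side 0.73 [369.216 319.296 443.584 378.384]
rest scene 0.27 [454.784 362.976 525.696 374.976]
[-0.7176  0.4189  1.5262 -0.      1.1965 -0.7178]
```

Emit:
jog_arm([
  {"dx":-0.1,"dy":0.3,"dz":-0.4,"rx":0,"ry":-1,"rz":0},
  {"dx":-0.1,"dy":0.3,"dz":-0.4,"rx":0,"ry":-1,"rz":0},
  {"dx":-0.1,"dy":0.3,"dz":-0.4,"rx":0,"ry":-1,"rz":0},
  {"dx":-0.1,"dy":0.3,"dz":-0.4,"rx":0,"ry":-1,"rz":0},
  {"dx":-0.1,"dy":0.3,"dz":-0.4,"rx":0,"ry":0,"rz":1},
], grip=0.14)

```text
clock: 4.3
tool_pos: [0.4818, -0.3735, 0.185]
orientation: [[-0.08, 0.946, 0.314], [0.997, 0.075, 0.026], [0.001, 0.315, -0.949]]
ft_force: [-0.0, 1.0, -1.2]
gripper_width: 0.0519
gripper_force: 0.0
```

Emit:
jog_arm([
  {"dx":0,"dy":0,"dz":-0.5,"rx":0,"ry":0,"rz":1},
  {"dx":0,"dy":0,"dz":-0.5,"rx":0,"ry":0,"rz":0.15},
  {"dx":0,"dy":0,"dz":-0.4,"rx":0,"ry":0,"rz":0},
  {"dx":0,"dy":0,"dz":0,"rx":0,"ry":0,"rz":0},
  {"dx":0,"dy":0,"dz":0,"rx":0,"ry":0,"rz":0},
])

```text
clock: 4.8
tool_pos: [0.4841, -0.3749, 0.144]
orientation: [[-0.171, 0.935, 0.31], [0.985, 0.162, 0.054], [0.0, 0.314, -0.949]]
ft_force: [0.2, 0.1, 0.1]
gripper_width: 0.0502
gripper_force: 0.0
```

```bash
python3 - <<'E'
from h import *
from scipy.spatial.transform import Rotation as Ro
o=get_obs(); print(o['clock'],o['tool_pos'],np.array(o['orientation']))
Rc=Ro.from_euler('ZY',[.172,-.32]).as_matrix()
top=np.array([.4947,-.374,.0707])
cw,cs=cam('wrist'),cam('side')
for n,c in(('w3',cw),('s3',cs)):
    q=proj(c,[top+Rc@[a*.004,b*.045,d] for d in(0,-.029) for a,b in((-1,1),(1,1),(1,-1),(-1,-1))])
    im=c['frame'].copy()
    cv2.imwrite('pics/%s_raw.png'%n,im)
    for i in(0,4): cv2.polylines(im,[np.int32(np.round(q[i:i+4]*16))],True,(0,255,0) if i==0 else (255,0,255),1,shift=4)
    x,y=q.mean(0).astype(int); x=min(max(x,70),570);y=min(max(y,60),420)
    globals()[n]=cv2.resize(im[y-60:y+60,x-70:x+70] if n=='s3' else im,(560,480),interpolation=cv2.INTER_NEAREST)
cv2.imwrite('pics/m3.png',cv2.resize(np.hstack([w3,s3]),(800,400)))
E
```

```text
4.8 [ 0.4841 -0.3749  0.144 ] [[-0.1709  0.9353  0.3098]
 [ 0.9853  0.1621  0.054 ]
 [ 0.0003  0.3144 -0.9493]]
```

View pics/m3.png

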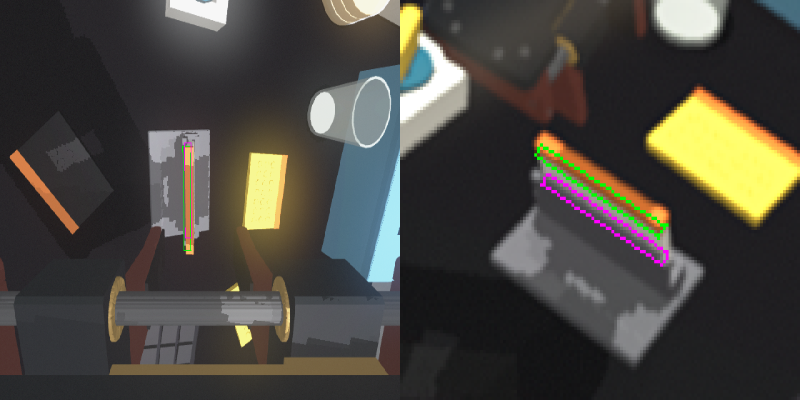

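The overlay in the side crop shows the true top edge several mm above my guess (orange at about (545,137)–(660,212), prediction about 12 px lower). I'll fit the band in both views.

```bash
cat > fitcard.py <<'E'
from h import *
from scipy.spatial.transform import Rotation as Ro
from scipy.optimize import differential_evolution, minimize
def orange(f):
    hsv=cv2.cvtColor(f,cv2.COLOR_BGR2HSV); return ((hsv[...,0]>5)&(hsv[...,0]<22)&(hsv[...,1]>130)&(hsv[...,2]>90)).astype(np.uint8)
def fit(cams,x0,tilt,rad=30,span=(.012,.012,.015,.1)):
    Ms=[]
    for c in cams:
        m=orange(c['frame']); Rc=Ro.from_euler('ZY',[x0[3],tilt]).as_matrix()
        q=proj(c,[x0[:3]+Rc@[a*.004,b*.045,d] for d in(0,-.008) for a in(-1,1) for b in(-1,1)])
        roi=np.zeros_like(m); cv2.fillConvexPoly(roi,cv2.convexHull(np.int32(q)),1); roi=cv2.dilate(roi,np.ones((rad,rad)))
        Ms.append(m*roi)
    def cost(v):
        Rc=Ro.from_euler('ZY',[v[3],tilt]).as_matrix(); s=0
        for c,m in zip(cams,Ms):
            q=proj(c,[v[:3]+Rc@[a*.004,b*.045,d] for d in(0,-v[4]) for a in(-1,1) for b in(-1,1)])
            k=np.zeros_like(m); cv2.fillConvexPoly(k,cv2.convexHull(np.int32(np.round(q))),1)
            s-=(k&m).sum()/max((k|m).sum(),1)
        return s
    r=differential_evolution(cost,[(x0[i]-span[i],x0[i]+span[i]) for i in range(4)]+[(.004,.014)],seed=1,maxiter=60,popsize=12)
    return r.x,r.fun,[m.sum() for m in Ms]
E
python3 - <<'E'
from fitcard import *
w,s=cam('wrist'),cam('side')
for cs in([w],[s],[w,s]): print(fit(cs,np.array([.4947,-.374,.0737,.172]),-.32))
E
```

```text
(array([ 0.4952, -0.3745,  0.0785,  0.1662,  0.0067]), np.float64(-0.9787234042553191), [np.uint64(1629)])
(array([ 0.4998, -0.3702,  0.0753,  0.1782,  0.0095]), np.float64(-0.9547872340425532), [np.uint64(367)])
(array([ 0.4946, -0.3742,  0.0812,  0.1716,  0.0082]), np.float64(-1.906862044095154), [np.uint64(1629), np.uint64(367)])
```

Emit:
jog_arm([
  {"dx":-0.35,"dy":-0.1,"dz":0,"rx":0,"ry":0,"rz":0},
  {"dx":0.24,"dy":0.04,"dz":-0.73,"rx":0,"ry":0,"rz":0},
  {"dx":0.24,"dy":0.04,"dz":-0.73,"rx":0,"ry":0,"rz":0},
  {"dx":0.24,"dy":0.04,"dz":-0.73,"rx":0,"ry":0,"rz":0},
  {"dx":0,"dy":0,"dz":0,"rx":0,"ry":0,"rz":0},
])

```text
clock: 5.5
tool_pos: [0.4937, -0.3731, 0.076]
orientation: [[-0.172, 0.936, 0.307], [0.985, 0.162, 0.057], [0.003, 0.312, -0.95]]
ft_force: [-0.8, 0.5, 0.3]
gripper_width: 0.0503
gripper_force: 0.0
```

```bash
python3 - <<'E'
from fitcard import *
o=get_obs();print(o['tool_pos'],o['ft_force'])
w,s=cam('wrist'),cam('side')
print(fit([w,s],np.array([.4947,-.374,.0787,.172]),-.32))
top=np.array([.495,-.3743,.079]); R=Ro.from_euler('ZY',[.17,-.32]).as_matrix()
print('tcp in card frame from top',R.T@(o['tool_pos']-top))
E
```

```text
[ 0.4937 -0.3731  0.076 ] [-0.7948  0.5279  0.3305]
(array([ 0.4965, -0.3835,  0.0795,  0.1688,  0.0063]), np.float64(-1.3817954545454545), [np.uint64(2024), np.uint64(241)])
tcp in card frame from top [-0.0019  0.0014 -0.0026]
```

Emit:
jog_arm([
  {"dx":0.18,"dy":0.02,"dz":-0.34,"rx":0,"ry":0,"rz":0},
  {"dx":0.13,"dy":0.02,"dz":-0.34,"rx":0,"ry":0,"rz":0},
  {"dx":0,"dy":0,"dz":0,"rx":0,"ry":0,"rz":0},
  {"dx":0,"dy":0,"dz":0,"rx":0,"ry":0,"rz":0},
  {"dx":0,"dy":0,"dz":0,"rx":0,"ry":0,"rz":0},
])

```text
clock: 6.1
tool_pos: [0.5045, -0.3732, 0.0581]
orientation: [[-0.171, 0.935, 0.31], [0.985, 0.163, 0.054], [-0.0, 0.315, -0.949]]
ft_force: [0.5, 0.0, -0.5]
gripper_width: 0.0502
gripper_force: 0.0
```

Emit:
jog_arm([
  {"dx":0,"dy":0,"dz":0,"rx":0,"ry":0,"rz":0},
  {"dx":0,"dy":0,"dz":0,"rx":0,"ry":0,"rz":0},
  {"dx":0,"dy":0,"dz":0,"rx":0,"ry":0,"rz":0},
  {"dx":0,"dy":0,"dz":0,"rx":0,"ry":0,"rz":0},
  {"dx":0,"dy":0,"dz":0,"rx":0,"ry":0,"rz":0},
], grip=-1)

```text
clock: 6.6
tool_pos: [0.5044, -0.3732, 0.0579]
orientation: [[-0.171, 0.935, 0.31], [0.985, 0.162, 0.054], [-0.0, 0.315, -0.949]]
ft_force: [-0.0, -0.1, -0.2]
gripper_width: 0.0136
gripper_force: 0.0
```

Emit:
jog_arm([
  {"dx":0,"dy":0,"dz":0,"rx":0,"ry":0,"rz":0},
  {"dx":0,"dy":0,"dz":0,"rx":0,"ry":0,"rz":0},
  {"dx":0,"dy":0,"dz":0,"rx":0,"ry":0,"rz":0},
  {"dx":0,"dy":0,"dz":0,"rx":0,"ry":0,"rz":0},
  {"dx":0,"dy":0,"dz":0,"rx":0,"ry":0,"rz":0},
])

```text
clock: 7.1
tool_pos: [0.5046, -0.3737, 0.0585]
orientation: [[-0.171, 0.935, 0.311], [0.985, 0.163, 0.053], [-0.001, 0.315, -0.949]]
ft_force: [-2.5, -0.3, 5.7]
gripper_width: 0.0001
gripper_force: 2.9
```

```bash
python3 - <<'E'
from h import *
w,s=cam('wrist'),cam('side')
a=cv2.resize(s['frame'][280:400,340:480],(467,400),interpolation=cv2.INTER_CUBIC); b=cv2.resize(w['frame'],(533,400))
cv2.imwrite('pics/m4.png',cv2.resize(np.hstack([b[:,100:433],a]),(800,400)))
E
```

```text
(no output)
```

View pics/m4.png

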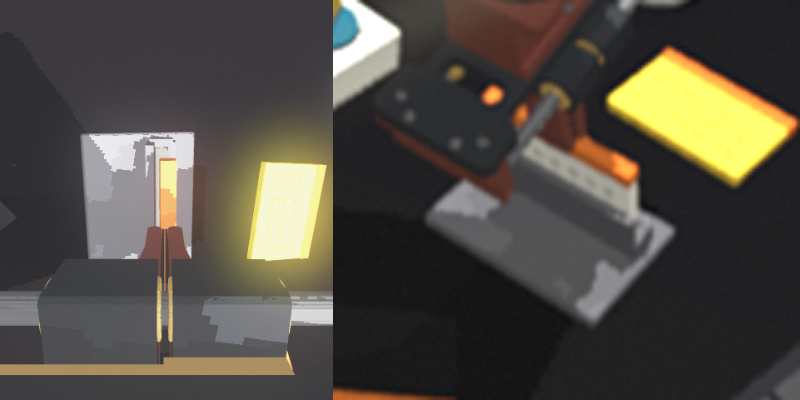

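The fingers closed to zero, so they are not holding the card. The side crop shows the card still on the rest (orange at (610,160)) with the finger tips near its top edge. I'll open, back out and refit.

Emit:
jog_arm([
  {"dx":0,"dy":0,"dz":0,"rx":0,"ry":0,"rz":0},
  {"dx":0,"dy":0,"dz":0,"rx":0,"ry":0,"rz":0},
  {"dx":0,"dy":0,"dz":0,"rx":0,"ry":0,"rz":0},
  {"dx":0,"dy":0,"dz":0,"rx":0,"ry":0,"rz":0},
  {"dx":-0.24,"dy":-0.04,"dz":0.73,"rx":0,"ry":0,"rz":0},
], grip=0.14)

```text
clock: 7.7
tool_pos: [0.496, -0.3726, 0.0772]
orientation: [[-0.172, 0.936, 0.306], [0.985, 0.162, 0.058], [0.004, 0.312, -0.95]]
ft_force: [0.8, 0.7, 0.3]
gripper_width: 0.0369
gripper_force: 0.0
```

Emit:
jog_arm([
  {"dx":-0.24,"dy":-0.04,"dz":0.73,"rx":0,"ry":0,"rz":0},
  {"dx":-0.24,"dy":-0.04,"dz":0.73,"rx":0,"ry":0,"rz":0},
  {"dx":-0.24,"dy":-0.04,"dz":0.73,"rx":0,"ry":0,"rz":0},
  {"dx":0,"dy":0,"dz":0,"rx":0,"ry":0,"rz":0},
  {"dx":0,"dy":0,"dz":0,"rx":0,"ry":0,"rz":0},
])

```text
clock: 8.2
tool_pos: [0.4756, -0.3779, 0.1453]
orientation: [[-0.171, 0.935, 0.31], [0.985, 0.162, 0.054], [-0.0, 0.315, -0.949]]
ft_force: [0.3, -0.1, -0.4]
gripper_width: 0.0501
gripper_force: 0.0
```

```bash
python3 - <<'E'
from fitcard import *
o=get_obs();print(o['clock'],o['tool_pos'],o['gripper_width'])
w,s,q=cam('wrist'),cam('side'),cam('scene')
# all orange blobs
for n,c in(('w',w),('s',s),('q',q)):
    k,l,st,_=cv2.connectedComponentsWithStats(orange(c['frame']))
    print(n,[tuple(map(int,x)) for x in st[1:] if x[4]>30])
x0=np.array([.4947,-.374,.075,.172])
for cs in([w],[s],[w,s],[w,s,q]): print(fit(cs,x0,-.32,span=(.015,.015,.025,.12)))
a=cv2.resize(s['frame'][280:400,340:480],(467,400),interpolation=cv2.INTER_CUBIC); b=cv2.resize(w['frame'],(533,400))
cv2.imwrite('pics/m5.png',np.hstack([b[:,100:433],a]))
E
```

```text
8.2 [ 0.4756 -0.3779  0.1453] 0.05005842625616183
w [(307, 173, 13, 128, 1594), (30, 177, 109, 101, 1961), (444, 182, 32, 92, 715)]
s [(437, 294, 43, 28, 188), (383, 307, 47, 31, 365), (495, 337, 55, 20, 255), (321, 395, 56, 14, 515)]
q [(147, 0, 7, 25, 68), (618, 24, 22, 6, 79), (599, 83, 41, 14, 111), (270, 185, 22, 15, 102), (195, 205, 28, 11, 101), (619, 221, 21, 15, 158), (230, 232, 8, 8, 33)]
(array([ 0.4955, -0.3747,  0.0767,  0.1785,  0.0068]), np.float64(-0.984472049689441), [np.uint64(1594)])
(array([ 0.5008, -0.3685,  0.0727,  0.1576,  0.0081]), np.float64(-0.9516129032258065), [np.uint64(365)])
(array([ 0.4937, -0.3744,  0.0814,  0.175 ,  0.0087]), np.float64(-1.9072996967475446), [np.uint64(1594), np.uint64(365)])
(array([ 0.494 , -0.3737,  0.0799,  0.1712,  0.0077]), np.float64(-2.7250599392274526), [np.uint64(1594), np.uint64(365), np.uint64(102)])
```

View pics/m5.png

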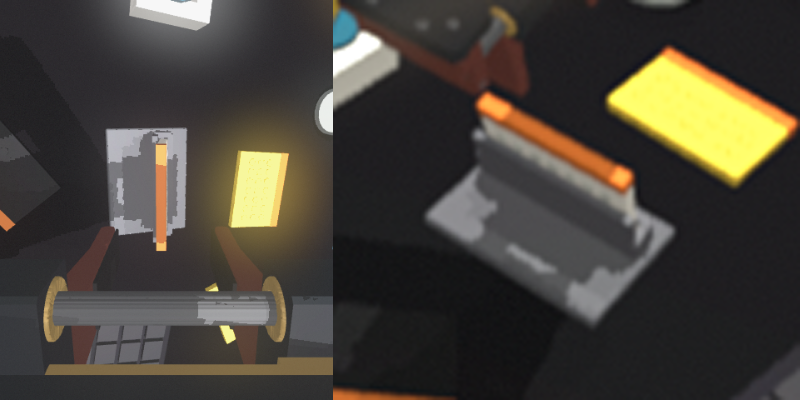

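The card is unmoved: orange spans (480,100)–(630,180) in the side crop, and the finger tips are at (108,230) and (220,230) in the wrist crop. I'll compare where the calibration says the tips should be.

```bash
python3 - <<'E'
from fitcard import *
o=get_obs();T=np.array(o['tool_pos']);R=np.array(o['orientation'])
w,s,q=cam('wrist'),cam('side'),cam('scene')
C=cv2.Rodrigues(np.array(w['rvec'],float))[0]; print('cam in tool frame',R.T@(-C.T@np.array(w['tvec']).ravel()-T),'axes\n',R.T@C.T)
for sg in(-1,1):
  for zz in(0,-.0187,-.06): print('tip',sg,zz,'wrist',proj(w,T+R@[0,sg*.025,zz]),'side',proj(s,T+R@[0,sg*.025,zz])) 
for n,c in(('w',w),('s',s)):
    # finger mask: dark red
    hsv=cv2.cvtColor(c['frame'],cv2.COLOR_BGR2HSV); m=(((hsv[...,0]<6)|(hsv[...,0]>174))&(hsv[...,1]>90)&(hsv[...,2]>30)).astype(np.uint8)
    k,l,st,_=cv2.connectedComponentsWithStats(m); print(n,[tuple(map(int,x)) for x in st[1:] if x[4]>60])
    if n=='w':
        for r in(272,276,280,290,300): x=np.nonzero(m[r])[0]; print(r,[ (int(g[0]),int(g[-1])) for g in np.split(x,np.nonzero(np.diff(x)>3)[0]+1) if len(g)>2])
    else:
        ys,xs=np.nonzero(m[280:345,380:420]); print('lowest side',ys.max()+280 if len(ys) else None)
        for r in range(290,312,2):
            x=np.nonzero(m[r])[0];print(r,[ (int(g[0]),int(g[-1])) for g in np.split(x,np.nonzero(np.diff(x)>3)[0]+1) if len(g)>1])
E
```

```text
cam in tool frame [ 0.0693  0.0005 -0.1831] axes
 [[ 0.0011 -0.9663 -0.2575]
 [ 1.      0.0013 -0.0003]
 [ 0.0007 -0.2575  0.9663]]
tip -1 0 wrist [[267.4701 276.4029]] side [[393.8405 309.6438]]
tip -1 -0.0187 wrist [[262.3256 290.8142]] side [[392.664  303.3053]]
tip -1 -0.06 wrist [[246.1492 336.129 ]] side [[389.9042 288.4368]]
tip 1 0 wrist [[365.7754 276.5306]] side [[410.8464 287.9736]]
tip 1 -0.0187 wrist [[370.6823 290.9563]] side [[410.0088 281.4142]]
tip 1 -0.06 wrist [[386.1121 336.3181]] side [[408.0473 266.0529]]
w [(201, 272, 56, 77, 1769), (0, 310, 12, 39, 273), (0, 391, 35, 59, 1665), (206, 391, 29, 46, 933), (606, 414, 34, 36, 749)]
272 []
276 [(245, 252)]
280 [(239, 255)]
290 [(232, 251)]
300 [(227, 247)]
s [(355, 221, 59, 41, 963), (369, 292, 30, 17, 272)]
lowest side 322
290 []
292 [(390, 395)]
294 [(388, 396)]
296 [(381, 396)]
298 [(371, 372), (379, 395)]
300 [(367, 397)]
302 [(371, 397)]
304 [(374, 398)]
306 [(378, 383), (391, 397)]
308 [(382, 383), (395, 396)]
310 []
```

The tips sit where the TCP says, but the inner finger edge is about 6 mm back from the pad plane. The pads therefore closed over the card's edge, so I need to grip deeper (28 of the 29 free mm).

Emit:
jog_arm([
  {"dx":0.21,"dy":0.04,"dz":-0.7,"rx":0,"ry":0,"rz":0},
  {"dx":0.21,"dy":0.04,"dz":-0.7,"rx":0,"ry":0,"rz":0},
  {"dx":0.21,"dy":0.04,"dz":-0.7,"rx":0,"ry":0,"rz":0},
  {"dx":0.21,"dy":0.04,"dz":-0.7,"rx":0,"ry":0,"rz":0},
  {"dx":0.09,"dy":0.01,"dz":-0.3,"rx":0,"ry":0,"rz":0},
])

```text
clock: 9.0
tool_pos: [0.503, -0.3717, 0.05]
orientation: [[-0.172, 0.936, 0.308], [0.985, 0.162, 0.056], [0.003, 0.313, -0.95]]
ft_force: [-0.1, 0.3, 0.1]
gripper_width: 0.0503
gripper_force: 0.0
```

Emit:
jog_arm([
  {"dx":0,"dy":0,"dz":0,"rx":0,"ry":0,"rz":0},
  {"dx":0,"dy":0,"dz":0,"rx":0,"ry":0,"rz":0},
  {"dx":0,"dy":0,"dz":0,"rx":0,"ry":0,"rz":0},
  {"dx":0,"dy":0,"dz":0,"rx":0,"ry":0,"rz":0},
  {"dx":0,"dy":0,"dz":0,"rx":0,"ry":0,"rz":0},
], grip=-0.4)

```text
clock: 9.5
tool_pos: [0.5037, -0.3733, 0.0533]
orientation: [[-0.171, 0.935, 0.311], [0.985, 0.163, 0.053], [-0.001, 0.315, -0.949]]
ft_force: [0.6, -0.7, -0.5]
gripper_width: 0.0264
gripper_force: 0.0
```

Emit:
jog_arm([
  {"dx":0.02,"dy":0,"dz":-0.06,"rx":0,"ry":0,"rz":0},
  {"dx":0,"dy":0,"dz":0,"rx":0,"ry":0,"rz":0},
  {"dx":0,"dy":0,"dz":0,"rx":0,"ry":0,"rz":0},
  {"dx":0,"dy":0,"dz":0,"rx":0,"ry":0,"rz":0},
  {"dx":0,"dy":0,"dz":0,"rx":0,"ry":0,"rz":0},
], grip=-1)

```text
clock: 10.0
tool_pos: [0.5041, -0.3729, 0.0506]
orientation: [[-0.171, 0.935, 0.31], [0.985, 0.162, 0.054], [0.0, 0.315, -0.949]]
ft_force: [-0.3, -0.3, -0.6]
gripper_width: 0.0076
gripper_force: 30.0
```

Emit:
jog_arm([
  {"dx":0,"dy":0,"dz":0,"rx":0,"ry":0,"rz":0},
  {"dx":0,"dy":0,"dz":0,"rx":0,"ry":0,"rz":0},
  {"dx":0,"dy":0,"dz":0,"rx":0,"ry":0,"rz":0},
  {"dx":0,"dy":0,"dz":0,"rx":0,"ry":0,"rz":0},
  {"dx":0,"dy":0,"dz":0,"rx":0,"ry":0,"rz":0},
])

```text
clock: 10.5
tool_pos: [0.504, -0.3729, 0.0507]
orientation: [[-0.171, 0.935, 0.31], [0.985, 0.162, 0.054], [0.0, 0.315, -0.949]]
ft_force: [-0.3, -1.1, 0.3]
gripper_width: 0.0077
gripper_force: 30.0
```

Emit:
jog_arm([
  {"dx":-0.26,"dy":-0.045,"dz":0.8,"rx":0,"ry":0,"rz":0},
  {"dx":-0.26,"dy":-0.045,"dz":0.8,"rx":0,"ry":0,"rz":0},
  {"dx":-0.26,"dy":-0.045,"dz":0.8,"rx":0,"ry":0,"rz":0},
  {"dx":-0.26,"dy":-0.045,"dz":0.8,"rx":0,"ry":0,"rz":0},
  {"dx":0,"dy":0,"dz":1,"rx":0,"ry":0,"rz":0},
])

```text
clock: 11.0
tool_pos: [0.4715, -0.3778, 0.1768]
orientation: [[-0.171, 0.936, 0.308], [0.985, 0.161, 0.055], [0.002, 0.313, -0.95]]
ft_force: [0.8, -0.1, -1.3]
gripper_width: 0.0076
gripper_force: 30.0
```

```bash
python3 - <<'E'
from h import *
o=get_obs();print(o['clock'],o['tool_pos'],o['gripper_width'],o['ft_force'],o['joint_pos'])
c=cam('scene')
for t,z in dict(strip=.018,port=.072,filler=0).items():
    for r in pinpoint(t,c)[:2]:
        uv=np.array(r['position'])[::-1]*[640,480]; print(t,round(r['score'],2),uv,atz(c,uv,z))
# initial wrist picture geometry: camera pose recomputed from tool frame
f=cv2.imread('pics/wrist0.png')
hsv=cv2.cvtColor(f,cv2.COLOR_BGR2HSV); m=((hsv[...,0]>50)&(hsv[...,0]<75)&(hsv[...,1]>120)&(hsv[...,2]>80)).astype(np.uint8); m[:, :150]=0; m[100:]=0
R=np.array([[0,1,0],[1,0,0],[0,0,-1.]]);T=np.array([.625,0,.201])
A=np.array([[.0011,-.9663,-.2575],[1,.0013,-.0003],[.0007,-.2575,.9663]])
Cw=R@A; pos=T+R@[.0693,.0005,-.1831]
w=dict(K=c['K']*0+np.array([[382.98,0,317.5277],[0,382.98,237.5209],[0,0,1]]),rvec=cv2.Rodrigues(Cw.T)[0],tvec=-Cw.T@pos)
ys,xs=np.nonzero(m);print(m.sum(),xs.min(),xs.max(),ys.min(),ys.max())
p=np.array([atz(w,(x,y),.0195) for x,y in zip(xs,ys)]);print('strip part mean',p.mean(0)); v=np.linalg.svd(p[:,:2]-p[:,:2].mean(0))[2][0];print('yaw',np.arctan2(-v[0],v[1]))
D=[atz(w,q,.012) for q in[(157,232),(348,185)]];print('deck -y corners',D)
for q in[(187,172),(253,155),(209,128),(230,196),(221,162)]:print(q,atz(w,q,.072))
for r in pinpoint('strip',c)[:1]: pass
E
```

```text
11.0 [ 0.4715 -0.3778  0.1768] 0.007579449303350499 [ 0.8035 -0.1363 -1.3206] [-0.8422  0.3552  1.8473  0.3791  0.8046 -1.2595]
port 0.73 [346.816 273.984] [0.5466 0.0498 0.072 ]
filler 0.9 [372.416 317.28 ] [0.5295 0.1232 0.    ]
339 236 254 0 43
strip part mean [0.5632 0.1639 0.0195]
yaw -2.891549248419144
deck -y corners [array([ 0.4645, -0.0244,  0.012 ]), array([0.6548, 0.0229, 0.012 ])]
(187, 172) [0.52   0.0407 0.072 ]
(253, 155) [0.5738 0.0542 0.072 ]
(209, 128) [0.5402 0.0748 0.072 ]
(230, 196) [0.5536 0.0212 0.072 ]
(221, 162) [0.5479 0.0486 0.072 ]
```

Emit:
jog_arm([
  {"dx":0,"dy":1,"dz":0.5,"rx":-0.169,"ry":0.986,"rz":0},
  {"dx":0,"dy":1,"dz":0.5,"rx":-0.169,"ry":0.986,"rz":0},
  {"dx":0,"dy":1,"dz":0,"rx":-0.169,"ry":0.986,"rz":0},
  {"dx":0,"dy":1,"dz":0,"rx":-0.169,"ry":0.986,"rz":0},
  {"dx":0,"dy":1,"dz":0,"rx":0,"ry":0,"rz":0.95},
])

```text
clock: 11.75
tool_pos: [0.4738, -0.2265, 0.2053]
orientation: [[-0.248, 0.969, -0.003], [0.969, 0.248, 0.001], [0.002, -0.003, -1.0]]
ft_force: [0.5, 0.3, 0.2]
gripper_width: 0.0074
gripper_force: 30.0
```

Emit:
jog_arm([
  {"dx":0.2,"dy":1,"dz":0,"rx":0,"ry":0,"rz":0},
  {"dx":0.2,"dy":1,"dz":0,"rx":0,"ry":0,"rz":0},
  {"dx":0.2,"dy":1,"dz":0,"rx":0,"ry":0,"rz":0},
  {"dx":0.2,"dy":1,"dz":0,"rx":0,"ry":0,"rz":0},
  {"dx":0.2,"dy":1,"dz":0,"rx":0,"ry":0,"rz":0},
])

```text
clock: 12.25
tool_pos: [0.5021, -0.0766, 0.2049]
orientation: [[-0.246, 0.969, -0.003], [0.969, 0.246, 0.001], [0.002, -0.003, -1.0]]
ft_force: [-0.1, -0.0, -0.4]
gripper_width: 0.0079
gripper_force: 30.0
```

Emit:
jog_arm([
  {"dx":0.2,"dy":1,"dz":0,"rx":0,"ry":0,"rz":0},
  {"dx":0.2,"dy":1,"dz":0,"rx":0,"ry":0,"rz":0},
  {"dx":0.2,"dy":1,"dz":0,"rx":0,"ry":0,"rz":0},
  {"dx":0.2,"dy":1,"dz":0,"rx":0,"ry":0,"rz":0},
  {"dx":0.2,"dy":0,"dz":0,"rx":0,"ry":0,"rz":0},
])

```text
clock: 12.75
tool_pos: [0.5321, 0.0446, 0.2049]
orientation: [[-0.249, 0.969, -0.003], [0.969, 0.249, 0.001], [0.002, -0.003, -1.0]]
ft_force: [0.2, 0.1, -0.8]
gripper_width: 0.0077
gripper_force: 30.0
```

```bash
python3 - <<'E'
from h import *
import pickle
o=get_obs();print(o['clock'],o['tool_pos'],np.array(o['orientation']),o['joint_pos'])
w,s,q=cam('wrist'),cam('side'),cam('scene'); save(w,'w6.png'); pickle.dump({k:w[k] for k in('frame','K','rvec','tvec')},open('w6.pkl','wb'))
for t,z in dict(strip=.018,port=.072,filler=0,saline=0,plug=.028).items():
  for n,c in(('w',w),('s',s),('q',q)):
    for r in pinpoint(t,c)[:1]:
        uv=np.array(r['position'])[::-1]*[640,480]; print(t,n,round(r['score'],2),uv,atz(c,uv,z))
E
```

```text
12.75 [0.5321 0.0446 0.2049] [[-0.2488  0.9685 -0.0034]
 [ 0.9685  0.2488  0.0014]
 [ 0.0022 -0.0029 -1.    ]] [ 0.0604  0.2867  1.8254  0.0019  1.0328 -0.1921]
strip w 0.88 [385.92   63.024] [0.5581 0.1877 0.018 ]
strip q 0.72 [491.52  369.792] [0.4438 0.3647 0.018 ]
port w 0.79 [335.296 218.88 ] [0.5463 0.0498 0.072 ]
port s 0.71 [289.408 211.296] [0.5591 0.0729 0.072 ]
port q 0.71 [373.696 316.608] [0.5773 0.191  0.072 ]
filler w 0.63 [330.176 128.208] [0.5248 0.1217 0.    ]
filler s 0.61 [268.032 231.6  ] [0.5237 0.1249 0.    ]
filler q 0.87 [370.176 316.512] [0.5321 0.1188 0.    ]
saline w 0.43 [333.888 126.816] [0.5279 0.1238 0.    ]
saline s 0.71 [237.568 181.2  ] [0.6058 0.4276 0.    ]
saline q 0.61 [437.888 430.8  ] [0.5989 0.4035 0.    ]
plug s 0.89 [333.888 286.8  ] [ 0.4948 -0.1779  0.028 ]
plug q 0.57 [315.072 236.304] [ 0.4933 -0.1837  0.028 ]
```

```bash
python3 - <<'E'
from fitcard import *
import pickle
w=pickle.load(open('w6.pkl','rb')); T=np.array([.5321,.0446,.2049])
f=w['frame']; hsv=cv2.cvtColor(f,cv2.COLOR_BGR2HSV)
m=((hsv[...,0]>50)&(hsv[...,0]<75)&(hsv[...,1]>100)&(hsv[...,2]>60)).astype(np.uint8)
k,l,st,_=cv2.connectedComponentsWithStats(m);print([tuple(map(int,x)) for x in st[1:] if x[4]>30])
ys,xs=np.nonzero(l==1+np.argmax(st[1:,4])); p=np.array([atz(w,(x,y),.0195) for x,y in zip(xs,ys)])[:,:2]
rc=cv2.minAreaRect((p*1e4).astype(np.float32));print('strip centre',np.array(rc[0])/1e4,'size',np.array(rc[1])/1e4,rc[2]); v=np.linalg.svd(p-p.mean(0))[2][0];print('mean',p.mean(0),'yaw',np.arctan(-v[0]/v[1]))
k,l,st,_=cv2.connectedComponentsWithStats(orange(f));print([tuple(map(int,x)) for x in st[1:] if x[4]>30])
Rc=Ro.from_euler('Z',.25).as_matrix()
for d in (0,-.008,-.064): print(d,proj(w,[T+Rc@[a*.004,b*.045,.029+d] for b in(1,-1) for a in(-1,1)]).round(1).tolist())
x=fit([w],np.array([*(T+[0,0,.029]),.25]),0,span=(.006,.012,.012,.1)); print(x, Rc.T@(x[0][:3]-T))
cv2.imwrite('pics/m6.png',cv2.resize(f,(800,600)))
E
```

```text
[]Traceback (most recent call last):
  File "<stdin>", line 7, in <module>
    return _wrapfunc(a, 'argmax', axis=axis, out=out, **kwds)
    return bound(*args, **kwds)
ValueError: attempt to get argmax of an empty sequence
```

```bash
cat > a.py <<'E'
from fitcard import *
import pickle
w=pickle.load(open('w6.pkl','rb')); T=np.array([.5321,.0446,.2049])
f=w['frame']; hsv=cv2.cvtColor(f,cv2.COLOR_BGR2HSV)
m=((hsv[...,0]>45)&(hsv[...,0]<80)&(hsv[...,1]>70)&(hsv[...,2]>25)).astype(np.uint8)
k,l,st,_=cv2.connectedComponentsWithStats(m);print([tuple(map(int,x)) for x in st[1:] if x[4]>20])
if k>1:
    ys,xs=np.nonzero(l==1+np.argmax(st[1:,4])); p=np.array([atz(w,(x,y),.0195) for x,y in zip(xs,ys)])[:,:2]
    rc=cv2.minAreaRect((p*1e4).astype(np.float32));print('strip centre',np.array(rc[0])/1e4,'size',np.array(rc[1])/1e4,rc[2]); v=np.linalg.svd(p-p.mean(0))[2][0];print('mean',p.mean(0),'yaw',np.arctan(-v[0]/v[1]))
print(hsv[63,376:396])
k,l,st,_=cv2.connectedComponentsWithStats(orange(f));print([tuple(map(int,x)) for x in st[1:] if x[4]>30])
Rc=Ro.from_euler('Z',.25).as_matrix()
for d in (0,-.008,-.064): print(d,proj(w,[T+Rc@[a*.004,b*.045,.029+d] for b in(1,-1) for a in(-1,1)]).round(1).tolist())
x=fit([w],np.array([*(T+[0,0,.029]),.25]),0,span=(.006,.012,.012,.1)); print(x, Rc.T@(x[0][:3]-T))
cv2.imwrite('pics/m6.png',cv2.resize(f,(800,600)))
E
python3 a.py
```

```text
[(386, 10, 6, 64, 129), (385, 75, 4, 15, 33), (384, 93, 4, 19, 37)]
strip centre [0.5549 0.2041] size [0.0028 0.0504] 14.095901489257812
mean [0.555  0.2045] yaw 0.239481279378628
[[112  23 214]
 [108  31 182]
 [107  37 171]
 [108  36 172]
 [108  36 172]
 [109  26 214]
 [ 80  60 247]
 [ 80  59 247]
 [ 79  59 247]
 [ 80  59 247]
 [ 78  73 247]
 [ 78  75 247]
 [ 77  76 247]
 [ 78  34 237]
 [108  11 228]
 [108  25 181]
 [101  48 132]
 [103  50 133]
 [101  48 128]
 [105  27 186]]
[(308, 208, 20, 141, 2509)]
0 [[306.3, 197.1], [326.0, 197.2], [307.3, 389.0], [324.4, 389.1]]
-0.008 [[306.9, 194.2], [325.7, 194.3], [307.8, 378.5], [324.2, 378.6]]
-0.064 [[309.9, 179.8], [324.0, 179.8], [310.3, 324.0], [323.0, 324.0]]
(array([0.535 , 0.0351, 0.2223, 0.2499, 0.0086]), np.float64(-0.7280494991160872), [np.uint64(2533)]) [ 0.0005 -0.0099  0.0174]
```

View pics/w6.png

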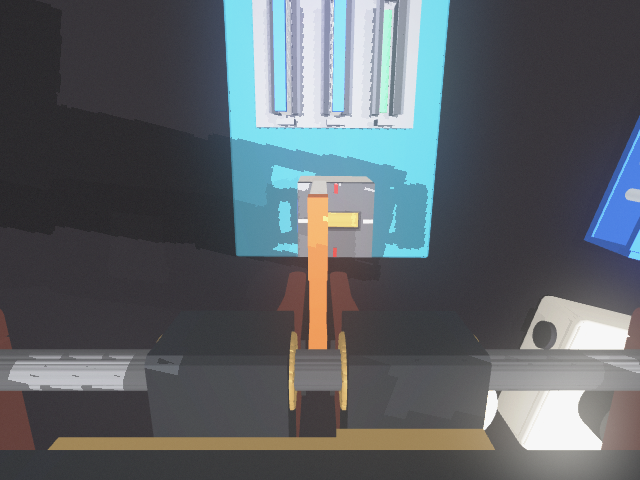

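The wrist view shows the held card upright: orange at cols 308–328 down from row ~194, and its end face at rows 180–194. That fits a centred grip about 29 mm deep. The free slot with the pale green strip is at (386,63).

```bash
cat > b.py <<'E'
from h import *
import pickle
w=pickle.load(open('w6.pkl','rb'));f=w['frame']; hsv=cv2.cvtColor(f,cv2.COLOR_BGR2HSV)
print([ (r,f[r,318].tolist()) for r in range(172,214,2)])
print('orange cols',[(r,[int(v) for v in np.nonzero((hsv[r,280:350,1]>100))[0][[0,-1]]+280]) for r in (215,235,255,262)])
m=((hsv[...,0]>68)&(hsv[...,0]<88)&(hsv[...,1]>40)&(hsv[...,2]>150)).astype(np.uint8); m[:,:375]=0;m[:,400:]=0;m[125:]=0
mid=np.array([(np.nonzero(m[r])[0].mean(),r) for r in range(0,120) if m[r].sum()>4]);print(len(mid),mid[:,1].min(),mid[:,1].max(),np.median([m[r].sum() for r in range(10,110)]))
p=np.array([atz(w,q,.0195) for q in mid]); k=np.polyfit(p[:,1],p[:,0],1);print('yaw',-np.arctan(k[0]),'x at y=.1877',np.polyval(k,.1877),'end',p[-1])
E
python3 b.py
```

```text
[(172, [188, 162, 103]), (174, [187, 160, 103]), (176, [195, 199, 202]), (178, [196, 200, 203]), (180, [198, 202, 206]), (182, [207, 211, 213]), (184, [206, 210, 212]), (186, [207, 212, 214]), (188, [206, 210, 213]), (190, [206, 210, 213]), (192, [203, 206, 211]), (194, [99, 124, 189]), (196, [94, 120, 185]), (198, [122, 185, 246]), (200, [124, 187, 246]), (202, [124, 187, 246]), (204, [122, 186, 246]), (206, [123, 187, 246]), (208, [122, 187, 246]), (210, [121, 186, 246]), (212, [120, 185, 246])]
orange cols [(215, [280, 349]), (235, [280, 327]), (255, [280, 336]), (262, [308, 327])]
103 10.0 112.0 8.0
yaw 0.24573989801643908 x at y=.1877 0.5570942765098188 end [0.5675 0.1471 0.0195]
```

Emit:
jog_arm([
  {"dx":0.164,"dy":0.953,"dz":0,"rx":0,"ry":0,"rz":-0.07},
  {"dx":0.164,"dy":0.953,"dz":0,"rx":0,"ry":0,"rz":0},
  {"dx":0.164,"dy":0.953,"dz":0,"rx":0,"ry":0,"rz":0},
  {"dx":0.164,"dy":0.953,"dz":0,"rx":0,"ry":0,"rz":0},
  {"dx":0.164,"dy":0.953,"dz":0,"rx":0,"ry":0,"rz":0},
])

```text
clock: 14.15
tool_pos: [0.5576, 0.1859, 0.2067]
orientation: [[-0.24, 0.971, -0.0], [0.971, 0.24, 0.001], [0.001, -0.0, -1.0]]
ft_force: [0.5, 0.0, -1.0]
gripper_width: 0.0074
gripper_force: 30.0
```

Emit:
jog_arm([
  {"dx":0,"dy":0,"dz":-1,"rx":0,"ry":0,"rz":0},
  {"dx":0,"dy":0,"dz":-1,"rx":0,"ry":0,"rz":0},
  {"dx":0,"dy":0,"dz":-0.5,"rx":0,"ry":0,"rz":0},
  {"dx":0,"dy":0,"dz":0,"rx":0,"ry":0,"rz":0},
  {"dx":0,"dy":0,"dz":0,"rx":0,"ry":0,"rz":0},
])

```text
clock: 14.65
tool_pos: [0.5579, 0.1847, 0.1322]
orientation: [[-0.24, 0.971, 0.0], [0.971, 0.24, 0.001], [0.001, 0.0, -1.0]]
ft_force: [0.1, 0.3, -0.8]
gripper_width: 0.0072
gripper_force: 30.0
```

```bash
python3 - <<'E'
from fitcard import *
o=get_obs();T=np.array(o['tool_pos']);R=np.array(o['orientation']);print(o['clock'],T,R[:,1],R[:,2])
w=cam('wrist');f=w['frame'];save(w,'w7.png')
hsv=cv2.cvtColor(f,cv2.COLOR_BGR2HSV)
S=np.array([.5572,.1878,.0195]);Rz=Ro.from_euler('Z',.246).as_matrix()
print('predicted strip +y end',proj(w,[S+Rz@[a*.0035,.042,0] for a in(-1,1)]),proj(w,[S+Rz@[a*.00575,.049,.028] for a in(-1,1)]))
m=((hsv[...,0]>45)&(hsv[...,0]<90)&(hsv[...,1]>40)&(hsv[...,2]>60)).astype(np.uint8)
k,l,st,_=cv2.connectedComponentsWithStats(m);print([tuple(map(int,x)) for x in st[1:] if x[4]>20])
print('card bottom/top +y end pred',proj(w,[T+Rz@[a*.004,.045,z] for z in(-.035,.029) for a in(-1,1)]))
for r in pinpoint('strip',w)[:2]:
    uv=np.array(r['position'])[::-1]*[640,480];print(r['score'],uv,atz(w,uv,.018))
E
```

```text
14.65 [0.5579 0.1847 0.1322] [0.9709 0.2396 0.0002] [ 0.      0.0008 -1.    ]
predicted strip +y end [[312.1441 168.0628]
 [321.317  168.0368]] [[308.235  161.0932]
 [324.956  161.0455]]
[(312, 168, 10, 13, 129)]
card bottom/top +y end pred [[309.2582 179.6899]
 [323.3646 179.6505]
 [305.8922 197.2298]
 [325.6148 197.1757]]
```

Emit:
jog_arm([
  {"dx":-0.03,"dy":0.1,"dz":-0.5,"rx":0,"ry":0,"rz":0.05},
  {"dx":0,"dy":0,"dz":-0.5,"rx":0,"ry":0,"rz":0},
  {"dx":0,"dy":0,"dz":-0.5,"rx":0,"ry":0,"rz":0},
  {"dx":0,"dy":0,"dz":-0.4,"rx":0,"ry":0,"rz":0},
  {"dx":0,"dy":0,"dz":-0.35,"rx":0,"ry":0,"rz":0},
])

```text
clock: 15.25
tool_pos: [0.5559, 0.1874, 0.0624]
orientation: [[-0.244, 0.97, -0.002], [0.97, 0.244, 0.0], [0.001, -0.002, -1.0]]
ft_force: [0.5, 0.3, -0.7]
gripper_width: 0.0076
gripper_force: 30.0
```

Emit:
jog_arm([
  {"dx":0,"dy":0,"dz":-0.1,"rx":0,"ry":0,"rz":0},
  {"dx":0,"dy":0,"dz":-0.1,"rx":0,"ry":0,"rz":0},
  {"dx":0,"dy":0,"dz":-0.07,"rx":0,"ry":0,"rz":0},
  {"dx":0,"dy":0,"dz":0,"rx":0,"ry":0,"rz":0},
  {"dx":0,"dy":0,"dz":0,"rx":0,"ry":0,"rz":0},
])

```text
clock: 15.75
tool_pos: [0.5569, 0.1878, 0.0565]
orientation: [[-0.244, 0.97, 0.0], [0.97, 0.244, 0.001], [0.001, 0.001, -1.0]]
ft_force: [-0.3, -0.2, -1.0]
gripper_width: 0.0079
gripper_force: 30.0
```

Emit:
jog_arm([
  {"dx":0,"dy":0,"dz":-0.04,"rx":0,"ry":0,"rz":0},
  {"dx":0,"dy":0,"dz":-0.03,"rx":0,"ry":0,"rz":0},
  {"dx":0,"dy":0,"dz":0,"rx":0,"ry":0,"rz":0},
  {"dx":0,"dy":0,"dz":0,"rx":0,"ry":0,"rz":0},
  {"dx":0,"dy":0,"dz":0,"rx":0,"ry":0,"rz":0},
])

```text
clock: 16.25
tool_pos: [0.5574, 0.1879, 0.055]
orientation: [[-0.244, 0.97, 0.001], [0.97, 0.244, 0.001], [0.001, 0.002, -1.0]]
ft_force: [-0.6, -0.3, 4.9]
gripper_width: 0.0074
gripper_force: 30.0
```

Emit:
jog_arm([
  {"dx":0,"dy":0,"dz":0,"rx":0,"ry":0,"rz":0},
  {"dx":0,"dy":0,"dz":0,"rx":0,"ry":0,"rz":0},
  {"dx":0,"dy":0,"dz":0,"rx":0,"ry":0,"rz":0},
  {"dx":0,"dy":0,"dz":0,"rx":0,"ry":0,"rz":0},
  {"dx":0,"dy":0,"dz":0.4,"rx":0,"ry":0,"rz":0},
], grip=-0.35)

```text
clock: 16.75
tool_pos: [0.5553, 0.1873, 0.0649]
orientation: [[-0.244, 0.97, -0.003], [0.97, 0.244, -0.0], [0.001, -0.003, -1.0]]
ft_force: [-0.4, -0.9, -0.2]
gripper_width: 0.0286
gripper_force: 0.0
```

Emit:
jog_arm([
  {"dx":0,"dy":0,"dz":0.8,"rx":0,"ry":0,"rz":0},
  {"dx":0,"dy":0,"dz":1,"rx":0,"ry":0,"rz":0},
  {"dx":0,"dy":0,"dz":1,"rx":0,"ry":0,"rz":0},
  {"dx":0,"dy":0,"dz":1,"rx":0,"ry":0,"rz":0},
  {"dx":0,"dy":0,"dz":0,"rx":0,"ry":0,"rz":0},
])

```text
clock: 17.25
tool_pos: [0.5593, 0.1886, 0.1852]
orientation: [[-0.244, 0.97, 0.008], [0.97, 0.244, 0.003], [0.001, 0.008, -1.0]]
ft_force: [0.3, 0.1, 0.4]
gripper_width: 0.0286
gripper_force: 0.0
```

```bash
python3 - <<'E'
from fitcard import *
o=get_obs();T=np.array(o['tool_pos']);print(o['clock'],T,o['gripper_width'],o['joint_pos'])
w,s=cam('wrist'),cam('side')
for n,c in(('w',w),('s',s)):
    k,l,st,_=cv2.connectedComponentsWithStats(orange(c['frame']));print(n,[tuple(map(int,x)) for x in st[1:] if x[4]>30])
Rz=Ro.from_euler('Z',.246).as_matrix();top=np.array([.5572,.1878,.0835])
for c in(w,s):print('pred top',proj(c,[top+Rz@[a*.004,b*.045,0] for b in(1,-1) for a in(-1,1)]).round(1).tolist())
x=fit([w],np.array([*top,.246]),0,span=(.01,.01,.01,.1));print(x)
E
```

```text
17.25 [0.5593 0.1886 0.1852] 0.028593234897381508 [0.3046 0.3873 1.7276 0.0009 1.0186 0.0578]
w []
s [(249, 101, 24, 11, 57), (251, 184, 28, 14, 150), (437, 294, 43, 28, 172), (495, 337, 55, 20, 237), (321, 394, 57, 15, 576)]
pred top [[307.3, 170.0], [318.2, 170.0], [307.9, 284.4], [317.9, 284.4]]
pred top [[250.1, 186.1], [252.3, 185.0], [275.1, 195.9], [277.2, 194.7]]
(array([0.5582, 0.1971, 0.0757, 0.2481, 0.0078]), np.float64(0.0), [np.uint64(0)])
```

The side view has the orange band at (251–279, 184–198), matching the prediction for a seated card. Next is the plug.

Emit:
jog_arm([
  {"dx":-0.15,"dy":-1,"dz":0.2,"rx":0,"ry":0,"rz":0},
  {"dx":-0.15,"dy":-1,"dz":0,"rx":0,"ry":0,"rz":0},
  {"dx":-0.15,"dy":-1,"dz":0,"rx":0,"ry":0,"rz":0},
  {"dx":-0.15,"dy":-1,"dz":0,"rx":0,"ry":0,"rz":0},
  {"dx":-0.15,"dy":-1,"dz":0,"rx":0,"ry":0,"rz":0},
], grip=0.1)

```text
clock: 17.85
tool_pos: [0.5327, 0.0365, 0.1846]
orientation: [[-0.244, 0.97, -0.003], [0.97, 0.244, 0.001], [0.001, -0.003, -1.0]]
ft_force: [-0.3, -0.5, -1.0]
gripper_width: 0.0483
gripper_force: 0.0
```

Emit:
jog_arm([
  {"dx":-0.2,"dy":-1,"dz":0,"rx":0,"ry":0,"rz":0},
  {"dx":-0.2,"dy":-1,"dz":0,"rx":0,"ry":0,"rz":0},
  {"dx":-0.2,"dy":-1,"dz":0,"rx":0,"ry":0,"rz":0},
  {"dx":-0.2,"dy":-1,"dz":0,"rx":0,"ry":0,"rz":0},
  {"dx":-0.2,"dy":-1,"dz":0,"rx":0,"ry":0,"rz":0},
])

```text
clock: 18.35
tool_pos: [0.5026, -0.1132, 0.1846]
orientation: [[-0.244, 0.97, -0.003], [0.97, 0.244, 0.001], [0.002, -0.003, -1.0]]
ft_force: [0.1, -0.3, 0.9]
gripper_width: 0.0479
gripper_force: 0.0
```

Emit:
jog_arm([
  {"dx":-0.2,"dy":-1,"dz":0,"rx":0,"ry":0,"rz":0},
  {"dx":-0.2,"dy":-1,"dz":0,"rx":0,"ry":0,"rz":0},
  {"dx":0,"dy":-0.4,"dz":0,"rx":0,"ry":0,"rz":0},
  {"dx":0,"dy":0,"dz":0,"rx":0,"ry":0,"rz":0},
  {"dx":0,"dy":0,"dz":0,"rx":0,"ry":0,"rz":0},
])

```text
clock: 18.85
tool_pos: [0.4917, -0.1836, 0.1853]
orientation: [[-0.243, 0.97, -0.002], [0.97, 0.243, 0.002], [0.002, -0.001, -1.0]]
ft_force: [0.1, -0.2, -0.1]
gripper_width: 0.0482
gripper_force: 0.0
```

```bash
cat > plug.py <<'E'
from h import *
o=get_obs();T=np.array(o['tool_pos']);R=np.array(o['orientation']);print(o['clock'],T,R[:,1],R[:,2],o['joint_pos'])
w=cam('wrist');f=w['frame'];save(w,'w8.png');hsv=cv2.cvtColor(f,cv2.COLOR_BGR2HSV)
def blob(m,name,z,lim=None):
    m=m.astype(np.uint8);k,l,st,cc=cv2.connectedComponentsWithStats(m)
    for i in np.argsort(-st[1:,4])[:3]+1:
        if st[i,4]<60: continue
        ys,xs=np.nonzero(l==i);p=np.array([atz(w,q,z) for q in zip(xs,ys)])[:,:2]
        rc=cv2.minAreaRect((p*1e4).astype(np.float32));print(name,st[i].tolist(),'c',np.array(rc[0])/1e4,'size',np.array(rc[1])/1e4,'ang',rc[2],'mean',p.mean(0))
        print('   corners',(cv2.boxPoints(rc)/1e4).tolist())
h,s,v=hsv[...,0],hsv[...,1],hsv[...,2]
blob((h>20)&(h<36)&(s>80)&(v>90),'yellow',.062)
blob((h>80)&(h<105)&(s>80)&(v>60),'teal',.034)
blob((s<40)&(v>130),'white',.028)
for t in('plug','stand'):
    for r in pinpoint(t,w)[:1]: uv=np.array(r['position'])[::-1]*[640,480];print(t,r['score'],uv,atz(w,uv,.028 if t=='plug' else 0))
E
python3 plug.py
```

```text
18.85 [ 0.4917 -0.1836  0.1853] [ 0.9699  0.2434 -0.0012] [-0.0016  0.0016 -1.    ] [-0.3805  0.2983  1.862   0.001   0.9834 -0.627 ]
yellow [360, 390, 62, 60, 1811] c [ 0.6071 -0.3519] size [0.0589 0.0662] ang 14.252981185913086 mean [ 0.6059 -0.3561]
   corners [[0.5703712105751038, -0.32708191871643066], [0.5866662859916687, -0.3912295699119568], [0.6437575817108154, -0.37672707438468933], [0.6274625658988953, -0.3125794231891632]]
yellow [294, 208, 53, 32, 1063] c [ 0.4937 -0.1838] size [0.043  0.0174] ang 30.38274383544922 mean [ 0.494  -0.1836]
   corners [[0.4707343280315399, -0.1871338039636612], [0.4795311987400055, -0.2021380066871643], [0.5166317820549011, -0.18038621544837952], [0.5078349113464355, -0.1653820127248764]]
teal [328, 0, 241, 32, 6840] c [ 0.5513 -0.0034] size [0.1867 0.0218] ang 14.121916770935059 mean [ 0.5511 -0.0022]
   corners [[0.4581129848957062, -0.015648623928427696], [0.4634278416633606, -0.036773521453142166], [0.6444607377052307, 0.00877242162823677], [0.6391459107398987, 0.02989732101559639]]
teal [574, 311, 59, 38, 1418] c [ 0.7844 -0.2251] size
[... 811 characters left out ...]
19356417655945, -0.06402406096458435]]
white [278, 172, 87, 88, 3474] c [ 0.4947 -0.1848] size [0.0681 0.0707] ang 3.497530937194824 mean [ 0.4945 -0.1821]
   corners [[0.4585559070110321, -0.15161482989788055], [0.4628663659095764, -0.22213952243328094], [0.5308632254600525, -0.21798358857631683], [0.5265527963638306, -0.14745891094207764]]
white [247, 391, 34, 46, 1050] c [ 0.4888 -0.4029] size [0.0341 0.0559] ang 11.453547477722168 mean [ 0.4878 -0.395 ]
   corners [[0.46649277210235596, -0.3789454996585846], [0.47758975625038147, -0.4337162673473358], [0.5110257863998413, -0.426941841840744], [0.4999288022518158, -0.3721711039543152]]
plug 0.95 [321.088 214.608] [ 0.4951 -0.1826  0.028 ]
```

Emit:
jog_arm([
  {"dx":0.1,"dy":-0.05,"dz":0,"rx":0,"ry":0,"rz":1},
  {"dx":0,"dy":0,"dz":0,"rx":0,"ry":0,"rz":1},
  {"dx":0,"dy":0,"dz":0,"rx":0,"ry":0,"rz":1},
  {"dx":0,"dy":0,"dz":0,"rx":0,"ry":0,"rz":1},
  {"dx":0,"dy":0,"dz":0,"rx":0,"ry":0,"rz":1},
])

```text
clock: 19.5
tool_pos: [0.4953, -0.1848, 0.186]
orientation: [[-0.606, 0.796, -0.0], [0.796, 0.606, 0.001], [0.001, -0.0, -1.0]]
ft_force: [-0.2, 0.8, 0.1]
gripper_width: 0.0484
gripper_force: 0.0
```

Emit:
jog_arm([
  {"dx":0,"dy":0,"dz":0,"rx":0,"ry":0,"rz":1},
  {"dx":0,"dy":0,"dz":0,"rx":0,"ry":0,"rz":1},
  {"dx":0,"dy":0,"dz":0,"rx":0,"ry":0,"rz":1},
  {"dx":0,"dy":0,"dz":0,"rx":0,"ry":0,"rz":1},
  {"dx":0,"dy":0,"dz":0,"rx":0,"ry":0,"rz":1},
])

```text
clock: 20.0
tool_pos: [0.4953, -0.1848, 0.186]
orientation: [[-0.868, 0.497, -0.001], [0.497, 0.868, 0.0], [0.001, -0.0, -1.0]]
ft_force: [0.2, -0.0, -0.6]
gripper_width: 0.048
gripper_force: 0.0
```

Emit:
jog_arm([
  {"dx":0,"dy":0,"dz":0,"rx":0,"ry":0,"rz":1},
  {"dx":0,"dy":0,"dz":0,"rx":0,"ry":0,"rz":1},
  {"dx":0,"dy":0,"dz":0,"rx":0,"ry":0,"rz":1},
  {"dx":0,"dy":0,"dz":0,"rx":0,"ry":0,"rz":1},
  {"dx":0,"dy":0,"dz":0,"rx":0,"ry":0,"rz":1},
])

```text
clock: 20.5
tool_pos: [0.4953, -0.1848, 0.186]
orientation: [[-0.993, 0.119, -0.001], [0.119, 0.993, 0.0], [0.001, 0.0, -1.0]]
ft_force: [0.4, -0.1, 0.2]
gripper_width: 0.0483
gripper_force: 0.0
```

Emit:
jog_arm([
  {"dx":0,"dy":0,"dz":0,"rx":0,"ry":0,"rz":1},
  {"dx":0,"dy":0,"dz":0,"rx":0,"ry":0,"rz":1},
  {"dx":0,"dy":0,"dz":0,"rx":0,"ry":0,"rz":1},
  {"dx":0,"dy":0,"dz":0,"rx":0,"ry":0,"rz":1},
  {"dx":0,"dy":0,"dz":0,"rx":0,"ry":0,"rz":1},
])

```text
clock: 21.0
tool_pos: [0.4953, -0.1848, 0.186]
orientation: [[-0.961, -0.277, -0.001], [-0.277, 0.961, -0.0], [0.001, 0.0, -1.0]]
ft_force: [0.9, -0.0, 0.0]
gripper_width: 0.0483
gripper_force: 0.0
```

Emit:
jog_arm([
  {"dx":0,"dy":0,"dz":0,"rx":0,"ry":0,"rz":1},
  {"dx":0,"dy":0,"dz":0,"rx":0,"ry":0,"rz":1},
  {"dx":0,"dy":0,"dz":0,"rx":0,"ry":0,"rz":1},
  {"dx":0,"dy":0,"dz":0,"rx":0,"ry":0,"rz":0.19},
  {"dx":0,"dy":0,"dz":0,"rx":0,"ry":0,"rz":0},
])

```text
clock: 21.5
tool_pos: [0.4952, -0.1851, 0.186]
orientation: [[-0.863, -0.506, -0.001], [-0.506, 0.863, -0.0], [0.001, -0.0, -1.0]]
ft_force: [-0.5, 0.4, 0.8]
gripper_width: 0.0485
gripper_force: 0.0
```

```bash
python3 plug.py | grep -v -e 'teal' | head -20
```

```text
21.5 [ 0.4952 -0.1851  0.186 ] [-0.5058  0.8626 -0.0001] [-0.0005 -0.0004 -1.    ] [-0.3799  0.302   1.8546 -0.0007  0.9853 -2.4807]
yellow [30, 181, 139, 128, 7855] c [ 0.605  -0.3322] size [0.1043 0.1144] ang 4.7623419761657715 mean [ 0.6014 -0.3257]
   corners [[0.5482962131500244, -0.27956297993659973], [0.5577923655509949, -0.3935481011867523], [0.6617316603660583, -0.3848888576030731], [0.6522354483604431, -0.2709037661552429]]
yellow [310, 192, 17, 56, 902] c [ 0.4928 -0.1873] size [0.0461 0.0133] ang 30.451051712036133 mean [ 0.493  -0.1872]
   corners [[0.4695734977722168, -0.19319289922714233], [0.4763357937335968, -0.2046954333782196], [0.5160749554634094, -0.18133299052715302], [0.509312629699707, -0.16983044147491455]]
   corners [[0.4025481343269348, 0.11654575169086456], [0.46164819598197937, -0.04780589044094086], [0.5094601511955261, -0.030612915754318237], [0.45036011934280396, 0.13373872637748718]]
   corners [[0.7980324625968933, -0.3449334502220154], [0.8028955459594727, -0.35317808389663696], [0.8587580323219299, -0.32022738456726074], [0.8538949489593506, -0.31
[... 470 characters left out ...]
7850370407104, -0.30637791752815247]]
white [268, 162, 101, 101, 3484] c [ 0.4937 -0.1863] size [0.0706 0.0686] ang 3.458923101425171 mean [ 0.4911 -0.1876]
   corners [[0.4564267098903656, -0.1542169749736786], [0.4605651795864105, -0.22268573939800262], [0.5310133099555969, -0.2184276431798935], [0.526874840259552, -0.14995886385440826]]
white [196, 362, 153, 50, 3069] c [ 0.6672 -0.1402] size [0.0568 0.15  ] ang 15.40771770477295 mean [ 0.6653 -0.141 ]
   corners [[0.6199118494987488, -0.0754120796918869], [0.6597714424133301, -0.22004513442516327], [0.7144907712936401, -0.2049650102853775], [0.6746311783790588, -0.060331959277391434]]
plug 0.57 [319.872 209.616] [ 0.49   -0.1869  0.028 ]
```

Emit:
jog_arm([
  {"dx":-0.02,"dy":-0.04,"dz":-1,"rx":0,"ry":0,"rz":0},
  {"dx":0,"dy":0,"dz":-1,"rx":0,"ry":0,"rz":0},
  {"dx":0,"dy":0,"dz":-1,"rx":0,"ry":0,"rz":0},
  {"dx":0,"dy":0,"dz":-1,"rx":0,"ry":0,"rz":0},
  {"dx":0,"dy":0,"dz":-0.5,"rx":0,"ry":0,"rz":0},
])

```text
clock: 22.15
tool_pos: [0.4932, -0.1865, 0.0487]
orientation: [[-0.863, -0.505, -0.003], [-0.505, 0.863, 0.001], [0.003, 0.002, -1.0]]
ft_force: [-0.1, -0.7, 0.2]
gripper_width: 0.0482
gripper_force: 0.0
```

Emit:
jog_arm([
  {"dx":0,"dy":0,"dz":-0.3,"rx":0,"ry":0,"rz":0},
  {"dx":0,"dy":0,"dz":-0.1,"rx":0,"ry":0,"rz":0},
  {"dx":0,"dy":0,"dz":0,"rx":0,"ry":0,"rz":0},
  {"dx":0,"dy":0,"dz":0,"rx":0,"ry":0,"rz":0},
  {"dx":0,"dy":0,"dz":0,"rx":0,"ry":0,"rz":0},
])

```text
clock: 22.65
tool_pos: [0.4951, -0.1873, 0.0399]
orientation: [[-0.862, -0.506, 0.001], [-0.506, 0.862, -0.001], [-0.0, -0.001, -1.0]]
ft_force: [-0.2, 0.4, 0.0]
gripper_width: 0.0481
gripper_force: 0.0
```

Emit:
jog_arm([
  {"dx":-0.02,"dy":0.03,"dz":-0.14,"rx":0,"ry":0,"rz":0},
  {"dx":0,"dy":0,"dz":0,"rx":0,"ry":0,"rz":0},
  {"dx":0,"dy":0,"dz":0,"rx":0,"ry":0,"rz":0},
  {"dx":0,"dy":0,"dz":0,"rx":0,"ry":0,"rz":0},
  {"dx":0,"dy":0,"dz":0,"rx":0,"ry":0,"rz":0},
])

```text
clock: 23.15
tool_pos: [0.4939, -0.1861, 0.0348]
orientation: [[-0.862, -0.506, -0.001], [-0.506, 0.862, -0.0], [0.001, -0.0, -1.0]]
ft_force: [0.1, 0.5, 0.2]
gripper_width: 0.0482
gripper_force: 0.0
```

Emit:
jog_arm([
  {"dx":0,"dy":0,"dz":0,"rx":0,"ry":0,"rz":0},
  {"dx":0,"dy":0,"dz":0,"rx":0,"ry":0,"rz":0},
  {"dx":0,"dy":0,"dz":0,"rx":0,"ry":0,"rz":0},
  {"dx":0,"dy":0,"dz":0,"rx":0,"ry":0,"rz":0},
  {"dx":0,"dy":0,"dz":0,"rx":0,"ry":0,"rz":0},
], grip=-1)

```text
clock: 23.65
tool_pos: [0.4938, -0.1861, 0.0348]
orientation: [[-0.862, -0.506, -0.001], [-0.506, 0.862, -0.0], [0.001, -0.0, -1.0]]
ft_force: [-0.2, 0.3, -0.8]
gripper_width: 0.0136
gripper_force: 30.0
```

Emit:
jog_arm([
  {"dx":0,"dy":0,"dz":0,"rx":0,"ry":0,"rz":0},
  {"dx":0,"dy":0,"dz":0,"rx":0,"ry":0,"rz":0},
  {"dx":0,"dy":0,"dz":0,"rx":0,"ry":0,"rz":0},
  {"dx":0,"dy":0,"dz":0,"rx":0,"ry":0,"rz":0},
  {"dx":0,"dy":0,"dz":0,"rx":0,"ry":0,"rz":0},
])

```text
clock: 24.15
tool_pos: [0.4939, -0.1861, 0.0347]
orientation: [[-0.862, -0.506, -0.001], [-0.506, 0.862, -0.0], [0.001, -0.0, -1.0]]
ft_force: [-0.4, -0.5, -0.0]
gripper_width: 0.0135
gripper_force: 30.0
```

Emit:
jog_arm([
  {"dx":0,"dy":0,"dz":0.5,"rx":0,"ry":0,"rz":0},
  {"dx":0,"dy":0,"dz":0.8,"rx":0,"ry":0,"rz":0},
  {"dx":0,"dy":0,"dz":1,"rx":0,"ry":0,"rz":0},
  {"dx":0,"dy":0,"dz":1,"rx":0,"ry":0,"rz":0},
  {"dx":0,"dy":0.5,"dz":0.5,"rx":0,"ry":0,"rz":0},
])

```text
clock: 24.65
tool_pos: [0.4952, -0.1721, 0.1511]
orientation: [[-0.863, -0.505, 0.003], [-0.505, 0.863, -0.002], [-0.002, -0.003, -1.0]]
ft_force: [-0.1, -1.2, -1.7]
gripper_width: 0.0136
gripper_force: 30.0
```

Emit:
jog_arm([
  {"dx":0.2,"dy":1,"dz":0,"rx":0,"ry":0,"rz":-1},
  {"dx":0.2,"dy":1,"dz":0,"rx":0,"ry":0,"rz":-1},
  {"dx":0.2,"dy":1,"dz":0,"rx":0,"ry":0,"rz":-1},
  {"dx":0.2,"dy":1,"dz":0,"rx":0,"ry":0,"rz":-0.56},
  {"dx":0.2,"dy":1,"dz":0,"rx":0,"ry":0,"rz":0},
])

```text
clock: 25.15
tool_pos: [0.5232, -0.019, 0.1482]
orientation: [[-0.97, -0.242, -0.002], [-0.242, 0.97, -0.0], [0.002, 0.0, -1.0]]
ft_force: [0.1, 0.1, -1.0]
gripper_width: 0.0136
gripper_force: 30.0
```

```bash
cat > port.py <<'E'
from h import *
o=get_obs();T=np.array(o['tool_pos']);R=np.array(o['orientation']);print(o['clock'],T,'handle yaw',np.arctan2(-R[1,0],-R[0,0]),R[:,2],o['gripper_width'],o['joint_pos'])
w=cam('wrist');f=w['frame'];save(w,'w9.png');hsv=cv2.cvtColor(f,cv2.COLOR_BGR2HSV)
# plug in hand: expected disc rim and handle top corners in tool frame
D=.0067
a=np.linspace(0,2*np.pi,60)
rim=proj(w,[T+R@[.024*np.cos(t),.024*np.sin(t),D-.006] for t in a]); print('disc top rim pred u',rim[:,0].min(),rim[:,0].max(),'v',rim[:,1].min(),rim[:,1].max())
ht=proj(w,[T+R@[sx*.022,sy*.007,D-.034] for sx in(1,-1) for sy in(-1,1)]);print('handle top pred',ht.round(1).tolist())
h,s,v=hsv[...,0],hsv[...,1],hsv[...,2]
for n,m in(('teal',(h>80)&(h<105)&(s>60)&(v>30)),('yellow',(h>18)&(h<36)&(s>80)&(v>60)),('red',((h<5)|(h>175))&(s>150)&(v>120))):
    k,l,st,cc=cv2.connectedComponentsWithStats(m.astype(np.uint8));print(n,[(st[i].tolist(),cc[i].round(1).tolist()) for i in np.argsort(-st[1:,4])[:5]+1 if st[i,4]>8])
for r in pinpoint('port',w)[:1]+pinpoint('plug',w)[:1]: uv=np.array(r['position'])[::-1]*[640,480];print(r['score'],uv,atz(w,uv,.072))
E
python3 port.py
```

```text
25.15 [ 0.5232 -0.019   0.1482] handle yaw 0.24464699925740727 [-0.0017 -0.     -1.    ] 0.013556275261756958 [-0.0589  0.3485  1.8931 -0.0002  0.9017 -1.8742]
disc top rim pred u 272.3102437995322 366.1841119003804 v 231.02338529720151 319.3759757522304
handle top pred [[303.2, 251.4], [336.1, 251.4], [304.0, 343.9], [334.8, 344.0]]
teal [([272, 121, 368, 191, 24006], [439.3, 194.9]), ([26, 408, 57, 42, 1673], [52.8, 429.6]), ([537, 229, 103, 33, 1498], [592.6, 238.1]), ([528, 291, 112, 22, 1249], [586.2, 296.5]), ([495, 342, 17, 8, 89], [503.2, 345.5])]
yellow [([66, 429, 446, 21, 6843], [314.0, 441.2]), ([302, 239, 32, 105, 3181], [317.4, 291.0]), ([272, 331, 12, 79, 569], [276.7, 371.1]), ([352, 331, 12, 79, 563], [358.3, 370.8]), ([391, 264, 18, 34, 500], [399.8, 278.3])]
red [([362, 289, 6, 3, 16], [364.5, 290.1])]
0.78 [399.296 292.416] [0.5483 0.0479 0.072 ]
0.75 [316.032 268.8  ] [ 0.5454 -0.0154  0.072 ]
```

```bash
python3 - <<'E'
from h import *
f=cv2.imread('pics/w9.png')
print([(r,f[r,318].tolist()) for r in range(218,262,2)]); print([(r,f[r,318].tolist()) for r in range(334,350,2)])
print('row230',[(u,f[232,u].tolist()) for u in range(262,380,6)])
w=cam('wrist');o=get_obs();T=np.array(o['tool_pos']);R=np.array(o['orientation'])
for z in(.0007,.0067): print(proj(w,[T+R@[.022,0,z],T+R@[.024,0,z]]).round(1).tolist())
print([atz(w,p,.072)[:2] for p in((399.8,278.3),(364.5,290),(399.3,292.4))])
E
```

```text
[(218, [70, 67, 65]), (220, [68, 67, 66]), (222, [69, 69, 67]), (224, [69, 69, 68]), (226, [68, 67, 67]), (228, [70, 70, 71]), (230, [66, 67, 69]), (232, [118, 107, 77]), (234, [143, 128, 87]), (236, [164, 145, 92]), (238, [165, 147, 95]), (240, [97, 184, 211]), (242, [98, 186, 213]), (244, [97, 187, 214]), (246, [96, 187, 215]), (248, [99, 190, 216]), (250, [99, 192, 216]), (252, [99, 193, 219]), (254, [113, 221, 239]), (256, [121, 233, 244]), (258, [128, 237, 246]), (260, [130, 240, 246])]
[(334, [139, 245, 247]), (336, [139, 245, 247]), (338, [139, 245, 247]), (340, [138, 245, 247]), (342, [128, 240, 246]), (344, [69, 82, 94]), (346, [68, 78, 91]), (348, [68, 79, 91])]
row230 [(262, [51, 50, 53]), (268, [55, 55, 58]), (274, [54, 55, 57]), (280, [59, 59, 64]), (286, [59, 61, 64]), (292, [59, 60, 65]), (298, [61, 63, 67]), (304, [64, 67, 69]), (310, [118, 108, 77]), (316, [118, 109, 77]), (322, [120, 109, 79]), (328, [146, 128, 85]), (334, [194, 171, 106]), (340, [191, 169, 104]), (346, [171, 151, 95]), (352, [200, 209, 213]), (358, [196, 205, 208]), (364, [197, 207, 209]), (370, [198, 206, 209]), (376, [198, 206, 209])]
[[317.5, 234.2], [317.5, 230.3]]
[[317.5, 231.3], [317.5, 227.5]]
[array([0.5376, 0.045 ]), array([0.5526, 0.0229]), array([0.5481, 0.048 ])]
```

View pics/w9.png

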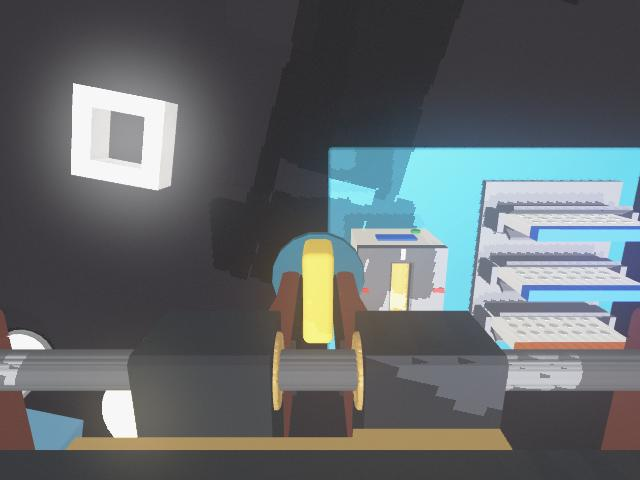

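The wrist view shows the plug level in the grip and the port tower with red marks at (364,290) and (438,290), with the slot at (400,290). The card with its orange edge stands in its slot at lower right.

Emit:
jog_arm([
  {"dx":0.258,"dy":0.743,"dz":0,"rx":0,"ry":0,"rz":0},
  {"dx":0.258,"dy":0.743,"dz":0,"rx":0,"ry":0,"rz":0},
  {"dx":0.258,"dy":0.743,"dz":-0.4,"rx":0,"ry":0,"rz":0},
  {"dx":0,"dy":0,"dz":-0.6,"rx":0,"ry":0,"rz":0},
  {"dx":0,"dy":0,"dz":-0.4,"rx":0,"ry":0,"rz":0},
])

```text
clock: 25.85
tool_pos: [0.5463, 0.0454, 0.1055]
orientation: [[-0.97, -0.243, -0.002], [-0.243, 0.97, -0.001], [0.002, 0.0, -1.0]]
ft_force: [-0.4, 0.4, -1.8]
gripper_width: 0.0137
gripper_force: 30.0
```

Emit:
jog_arm([
  {"dx":0,"dy":0,"dz":0,"rx":0,"ry":0,"rz":0},
  {"dx":0,"dy":0,"dz":0,"rx":0,"ry":0,"rz":0},
  {"dx":0,"dy":0,"dz":0,"rx":0,"ry":0,"rz":0},
  {"dx":0,"dy":0,"dz":0,"rx":0,"ry":0,"rz":0},
  {"dx":0,"dy":0,"dz":0,"rx":0,"ry":0,"rz":0},
])

```text
clock: 26.35
tool_pos: [0.5475, 0.0456, 0.1074]
orientation: [[-0.97, -0.243, 0.0], [-0.243, 0.97, -0.0], [-0.0, -0.0, -1.0]]
ft_force: [0.1, 0.3, -0.6]
gripper_width: 0.0136
gripper_force: 30.0
```

```bash
python3 port.py; python3 - <<'E'
from h import *
w=cam('wrist')
c,s=np.cos(.246),np.sin(.246); P=np.array([.5471,.0481,.072])
for n,(a,b) in dict(red1=(0,.027),red2=(0,-.027),white1=(.027,0),white2=(-.027,0)).items(): print(n,proj(w,P+[c*a-s*b,s*a+c*b,0]).round(1))
hsv=cv2.cvtColor(w['frame'],cv2.COLOR_BGR2HSV);h,s_,v=cv2.split(hsv)
m=(((h<6)|(h>172))&(s_>100)&(v>120)).astype(np.uint8)
k,l,st,cc=cv2.connectedComponentsWithStats(m);print([(st[i].tolist(),cc[i].round(1).tolist(),atz(w,cc[i],.072)[:2]) for i in range(1,k) if st[i,4]>5])
E
```

```text
26.35 [0.5475 0.0456 0.1074] handle yaw 0.24550498884223285 [ 0.0004 -0.0002 -1.    ] 0.013593247497153254 [ 0.0615  0.4426  1.8627 -0.0003  0.8359 -1.7546]
disc top rim pred u 272.34126216940354 366.21370773820644 v 231.07539965577504 319.42344463679126
handle top pred [[303.2, 251.5], [336.1, 251.5], [304.0, 344.0], [334.8, 344.0]]
teal [([247, 75, 378, 236, 36613], [388.1, 162.2]), ([486, 177, 154, 53, 2824], [568.4, 188.9]), ([477, 254, 159, 36, 2396], [558.5, 263.0]), ([494, 340, 82, 9, 704], [535.7, 343.9]), ([301, 327, 34, 22, 264], [317.4, 343.7])]
yellow [([66, 429, 446, 21, 6838], [314.1, 441.3]), ([302, 239, 32, 104, 3151], [317.5, 290.5]), ([484, 328, 138, 12, 1582], [553.9, 333.4]), ([272, 331, 12, 79, 559], [276.7, 371.0]), ([352, 331, 12, 79, 550], [358.3, 371.2])]
red [([272, 254, 6, 4, 20], [274.0, 255.4])]
0.77 [317.184 270.384] [0.5566 0.0467 0.072 ]
red1 [[368.1 256.9]]
red2 [[277.8 256.8]]
white1 [[322.7 298.7]]
white2 [[323.2 212.5]]
[([271, 254, 7, 5, 31], [273.6, 255.8], array([0.5537, 0.0194])), ([363, 254, 14, 5, 70], [369.5, 256.0], array([0.5398, 0.0749])), ([624, 344, 11, 5, 23], [628.6, 346.7], array([0.5576, 0.2521]))]
```

Emit:
jog_arm([
  {"dx":-0.053,"dy":0.103,"dz":0,"rx":0,"ry":0,"rz":0},
  {"dx":0,"dy":0,"dz":0,"rx":0,"ry":0,"rz":0},
  {"dx":0,"dy":0,"dz":-0.2,"rx":0,"ry":0,"rz":0},
  {"dx":0,"dy":0,"dz":0,"rx":0,"ry":0,"rz":0},
  {"dx":0,"dy":0,"dz":0,"rx":0,"ry":0,"rz":0},
])

```text
clock: 27.05
tool_pos: [0.5453, 0.0488, 0.1004]
orientation: [[-0.97, -0.243, -0.001], [-0.243, 0.97, -0.0], [0.001, -0.0, -1.0]]
ft_force: [0.4, -0.1, -0.3]
gripper_width: 0.0139
gripper_force: 30.0
```

Emit:
jog_arm([
  {"dx":0,"dy":0,"dz":-0.1,"rx":0,"ry":0,"rz":0},
  {"dx":0,"dy":0,"dz":-0.1,"rx":0,"ry":0,"rz":0},
  {"dx":0,"dy":0,"dz":-0.08,"rx":0,"ry":0,"rz":0},
  {"dx":0,"dy":0,"dz":0,"rx":0,"ry":0,"rz":0},
  {"dx":0,"dy":0,"dz":0,"rx":0,"ry":0,"rz":0},
])

```text
clock: 27.55
tool_pos: [0.5455, 0.0488, 0.0923]
orientation: [[-0.97, -0.243, -0.001], [-0.243, 0.97, -0.0], [0.001, -0.0, -1.0]]
ft_force: [0.1, 0.1, -0.8]
gripper_width: 0.0136
gripper_force: 30.0
```

Emit:
jog_arm([
  {"dx":0,"dy":0,"dz":-0.1,"rx":0,"ry":0,"rz":0},
  {"dx":0,"dy":0,"dz":-0.1,"rx":0,"ry":0,"rz":0},
  {"dx":0,"dy":0,"dz":-0.1,"rx":0,"ry":0,"rz":0},
  {"dx":0,"dy":0,"dz":0,"rx":0,"ry":0,"rz":0},
  {"dx":0,"dy":0,"dz":0,"rx":0,"ry":0,"rz":0},
])

```text
clock: 28.05
tool_pos: [0.5458, 0.0489, 0.0837]
orientation: [[-0.97, -0.243, -0.0], [-0.243, 0.97, -0.0], [0.0, -0.0, -1.0]]
ft_force: [-1.3, 0.3, 5.2]
gripper_width: 0.0133
gripper_force: 30.0
```

Emit:
jog_arm([
  {"dx":0,"dy":0,"dz":-0.07,"rx":0,"ry":0,"rz":0},
  {"dx":0,"dy":0,"dz":-0.05,"rx":0,"ry":0,"rz":0},
  {"dx":0,"dy":0,"dz":0,"rx":0,"ry":0,"rz":0},
  {"dx":0,"dy":0,"dz":0,"rx":0,"ry":0,"rz":0},
  {"dx":0,"dy":0,"dz":0,"rx":0,"ry":0,"rz":0},
])

```text
clock: 28.55
tool_pos: [0.5459, 0.0489, 0.0804]
orientation: [[-0.97, -0.243, 0.0], [-0.243, 0.97, -0.0], [-0.0, -0.0, -1.0]]
ft_force: [-1.8, 0.2, 7.6]
gripper_width: 0.0138
gripper_force: 30.0
```

Emit:
jog_arm([
  {"dx":0,"dy":0,"dz":-0.05,"rx":0,"ry":0,"rz":0},
  {"dx":0,"dy":0,"dz":-0.03,"rx":0,"ry":0,"rz":0},
  {"dx":0,"dy":0,"dz":0,"rx":0,"ry":0,"rz":0},
  {"dx":0,"dy":0,"dz":0,"rx":0,"ry":0,"rz":0},
  {"dx":0,"dy":0,"dz":0,"rx":0,"ry":0,"rz":0},
])

```text
clock: 29.05
tool_pos: [0.5459, 0.0489, 0.0787]
orientation: [[-0.97, -0.243, 0.0], [-0.243, 0.97, -0.0], [-0.0, -0.0, -1.0]]
ft_force: [-4.2, -0.1, 15.3]
gripper_width: 0.0133
gripper_force: 30.0
```

Emit:
jog_arm([
  {"dx":-0.02,"dy":0,"dz":0,"rx":0,"ry":0,"rz":-1},
  {"dx":0,"dy":0,"dz":0,"rx":0,"ry":0,"rz":-1},
  {"dx":0,"dy":0,"dz":0,"rx":0,"ry":0,"rz":-1},
  {"dx":0,"dy":0,"dz":0,"rx":0,"ry":0,"rz":-1},
  {"dx":0,"dy":0,"dz":0,"rx":0,"ry":0,"rz":-1},
])

```text
clock: 29.55
tool_pos: [0.5463, 0.049, 0.0787]
orientation: [[-0.988, 0.157, 0.002], [0.157, 0.988, 0.0], [-0.002, 0.001, -1.0]]
ft_force: [-0.7, 0.6, 10.6]
gripper_width: 0.0132
gripper_force: 30.0
```

```bash
python3 -c "
from h import *
o=get_obs();print(o['tool_pos'],o['ft_force'],o['ft_torque'],o['joint_pos'])"
```

```text
[0.5463 0.049  0.0787] [-0.7296  0.5679 10.5944] [0.1488 0.0111 0.0537] [ 0.0678  0.4862  1.8789  0.0001  0.7743 -1.3459]
```

Emit:
jog_arm([
  {"dx":0,"dy":0,"dz":-0.02,"rx":0,"ry":0,"rz":-1},
  {"dx":0,"dy":0,"dz":0,"rx":0,"ry":0,"rz":-1},
  {"dx":0,"dy":0,"dz":0,"rx":0,"ry":0,"rz":-1},
  {"dx":0,"dy":0,"dz":0,"rx":0,"ry":0,"rz":-1},
  {"dx":0,"dy":0,"dz":0,"rx":0,"ry":0,"rz":-1},
])

```text
clock: 30.05
tool_pos: [0.5468, 0.0489, 0.0787]
orientation: [[-0.849, 0.528, 0.003], [0.528, 0.849, 0.0], [-0.003, 0.002, -1.0]]
ft_force: [-1.1, -1.2, 15.2]
gripper_width: 0.0139
gripper_force: 30.1
```

Emit:
jog_arm([
  {"dx":0,"dy":0,"dz":0,"rx":0,"ry":0,"rz":-1},
  {"dx":0,"dy":0,"dz":0,"rx":0,"ry":0,"rz":-1},
  {"dx":0,"dy":0,"dz":0,"rx":0,"ry":0,"rz":-1},
  {"dx":0,"dy":0,"dz":0,"rx":0,"ry":0,"rz":-1},
  {"dx":0,"dy":0,"dz":0,"rx":0,"ry":0,"rz":-1},
])

```text
clock: 30.55
tool_pos: [0.5466, 0.0486, 0.0786]
orientation: [[-0.576, 0.817, 0.003], [0.817, 0.576, 0.0], [-0.002, 0.002, -1.0]]
ft_force: [-2.0, -0.9, 15.7]
gripper_width: 0.0137
gripper_force: 30.1
```

```bash
python3 -c "
from h import *
o=get_obs();print(o['tool_pos'],o['ft_force'],o['ft_torque'],o['joint_pos'])"
```

```text
[0.5466 0.0486 0.0786] [-1.9895 -0.8536 15.7117] [-0.3975  0.3643  0.2243] [ 0.0671  0.4863  1.8789 -0.0001  0.7735 -0.547 ]
```

Emit:
jog_arm([
  {"dx":0,"dy":0,"dz":0,"rx":0,"ry":0,"rz":-1},
  {"dx":0,"dy":0,"dz":0,"rx":0,"ry":0,"rz":-1},
  {"dx":0,"dy":0,"dz":0,"rx":0,"ry":0,"rz":-1},
  {"dx":0,"dy":0,"dz":0,"rx":0,"ry":0,"rz":-1},
  {"dx":0,"dy":0,"dz":0,"rx":0,"ry":0,"rz":-0.6},
])

```text
clock: 31.05
tool_pos: [0.5463, 0.0485, 0.0786]
orientation: [[-0.244, 0.97, 0.003], [0.97, 0.244, 0.0], [-0.001, 0.003, -1.0]]
ft_force: [-3.2, -2.8, 17.1]
gripper_width: 0.0134
gripper_force: 30.1
```

```bash
python3 -c "
from h import *
o=get_obs();R=np.array(o['orientation']);print(o['tool_pos'],o['ft_force'],o['ft_torque'],np.arctan2(-R[1,0],-R[0,0])-.2455)"
```

```text
[0.5463 0.0485 0.0786] [-3.1556 -2.7715 17.1316] [-0.4711  0.606   0.2121] -1.5695732922272105
```

Emit:
jog_arm([
  {"dx":0,"dy":0,"dz":0,"rx":0,"ry":0,"rz":-0.5},
  {"dx":0,"dy":0,"dz":0,"rx":0,"ry":0,"rz":-0.5},
  {"dx":0,"dy":0,"dz":0,"rx":0,"ry":0,"rz":-0.5},
  {"dx":0,"dy":0,"dz":0,"rx":0,"ry":0,"rz":0},
  {"dx":0,"dy":0,"dz":0,"rx":0,"ry":0,"rz":0},
])

```text
clock: 31.55
tool_pos: [0.5462, 0.0484, 0.0786]
orientation: [[-0.129, 0.992, 0.003], [0.992, 0.129, 0.0], [-0.0, 0.003, -1.0]]
ft_force: [-2.8, -2.3, 18.1]
gripper_width: 0.014
gripper_force: 30.1
```

```bash
python3 -c "
from h import *
o=get_obs();R=np.array(o['orientation']);print(o['tool_pos'],o['ft_force'],o['ft_torque'],np.arctan2(-R[1,0],-R[0,0])-.2455)"
```

```text
[0.5462 0.0484 0.0786] [-2.8194 -2.2848 18.1136] [-0.5271  0.6376  0.1823] -1.6869274986778273
```

Emit:
jog_arm([
  {"dx":0,"dy":0,"dz":0,"rx":0,"ry":0,"rz":-0.4},
  {"dx":0,"dy":0,"dz":0,"rx":0,"ry":0,"rz":-0.3},
  {"dx":0,"dy":0,"dz":0,"rx":0,"ry":0,"rz":0},
  {"dx":0,"dy":0,"dz":0,"rx":0,"ry":0,"rz":0},
  {"dx":0,"dy":0,"dz":0,"rx":0,"ry":0,"rz":0},
])

```text
clock: 32.05
tool_pos: [0.5462, 0.0485, 0.0786]
orientation: [[-0.073, 0.997, 0.003], [0.997, 0.073, 0.0], [-0.0, 0.003, -1.0]]
ft_force: [-2.9, -3.4, 17.4]
gripper_width: 0.0135
gripper_force: 30.1
```

```bash
python3 -c "
from h import *
o=get_obs();R=np.array(o['orientation']);T=np.array(o['tool_pos']);print(T,o['ft_force'],o['ft_torque'],np.arctan2(-R[1,0],-R[0,0])-.2455)
w=cam('wrist');hsv=cv2.cvtColor(w['frame'],cv2.COLOR_BGR2HSV);h,s,v=cv2.split(hsv)
m=((h>18)&(h<36)&(s>80)&(v>60)).astype(np.uint8);m[:,:280]=0;m[:,360:]=0;m[:225]=0;m[349:]=0
k,l,st,cc=cv2.connectedComponentsWithStats(m);i=1+np.argmax(st[1:,4]);ys,xs=np.nonzero(l==i);print(st[i])
mid=np.array([(xs[ys==r].mean(),r) for r in range(ys.min()+15,ys.max()-5)])
P=np.array([atz(w,p,T[2]-.0067+.034)[:2] for p in mid]);d=P[-1]-P[0]
k=np.polyfit(P[:,0],P[:,1],1) if abs(d[0])>abs(d[1]) else np.polyfit(P[:,1],P[:,0],1); print('handle yaw',np.arctan2(d[1],d[0]),'tool',np.arctan2(-R[1,0],-R[0,0]))
s2=cam('scene');from fitcard import orange
k,l,st,_=cv2.connectedComponentsWithStats(orange(cam('side')['frame']));print([tuple(map(int,x)) for x in st[1:] if x[4]>30])
"
```

```text
[0.5462 0.0485 0.0786] [-2.9049 -3.3695 17.4456] [-0.4355  0.6725  0.2008] -1.742765719355736
[ 301  239   33  105 3180]
handle yaw -1.4849700749751242 tool -1.497265719355736
[(282, 164, 21, 10, 38), (251, 184, 28, 14, 161), (437, 294, 43, 28, 167), (495, 337, 55, 20, 225), (321, 394, 57, 15, 577)]
```

Emit:
jog_arm([
  {"dx":0,"dy":0,"dz":0,"rx":0,"ry":0,"rz":-0.4},
  {"dx":0,"dy":0,"dz":-0.01,"rx":0,"ry":0,"rz":0},
  {"dx":0,"dy":0,"dz":0,"rx":0,"ry":0,"rz":0},
  {"dx":0,"dy":0,"dz":0,"rx":0,"ry":0,"rz":0},
  {"dx":0,"dy":0,"dz":0,"rx":0,"ry":0,"rz":0},
])

```text
clock: 32.7
tool_pos: [0.5462, 0.0484, 0.0786]
orientation: [[-0.042, 0.999, 0.002], [0.999, 0.042, 0.0], [-0.0, 0.002, -1.0]]
ft_force: [-5.1, -3.7, 21.3]
gripper_width: 0.0138
gripper_force: 30.1
```

```bash
python3 -c "
from h import *
o=get_obs();R=np.array(o['orientation']);T=np.array(o['tool_pos']);print(T,o['ft_force'],o['ft_torque'],np.arctan2(-R[1,0],-R[0,0])-.2455)
"
```

```text
[0.5462 0.0484 0.0786] [-5.0884 -3.7056 21.3228] [-0.5331  0.8445  0.2717] -1.7747217459862712
```

The turn torque rose to 0.27 N m, above the spring's, so the rotor is on its stop. The plug is home: z stopped changing while the push rose to 21 N.

```bash
python3 -c "
from station import hand_in
print(hand_in())"
```

```text
the job is handed in; nothing more can be done
None
```

The job is handed in at about 33 s. The orange-banded cassette stands released in the green-strip slot; the plug is still gripped, pressed fully home at about 21 N and turned clockwise to its stop. The first grip on the cassette closed over its top edge and had to be redone deeper; the cassette did not visibly move.

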